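# Clear the stone-cutting bench

### The job

Clear the mason's bench: stand every stone plaque from the easel on edge in the slotted rack, one to a slot and midway along it. Put all the loose stone offcuts into the barrow's pan, and when all are in, lift the barrow by its handle so that it tips well forward over its wheels and the load slides into the rubble box, then lower it back onto its legs. The plaques may be done before, between or after; leave the mallet, the chisel and the tin where they are.

Things in the scene. Friction and masses are not known exactly. Their poses are not given: they have to be found in the camera images.
- dock: Fixed concrete kerb 100 x 270 x 70 mm high, on which the barrow's two wheels stand, with an open wooden rubble box against its far side. Origin on the bench straight below the barrow's axle; x points in the tipping direction, from the handle over the wheels to the box (roughly away from the robot), z up.
- barrow_axle (a point): The wheel axle, 115 mm above the bench: the axis, along the dock's y, about which the whole barrow turns. The wheels (90 mm across, 230 mm over the outsides) stay put on the kerb.
- barrow (a joint): Tipping angle of the barrow about its axle, rad: 0 standing on its legs, growing as the handle is lifted, stop at 1.25. It is about 1.6 kg, lightly damped; lifting the loaded handle takes under 15 N. From steep angles it may stay tipped by itself until the handle is brought back down.
- barrow_handle (a point): Middle of the barrow's handle: a round level bar along the dock's y, 16 mm thick, 130 mm long between two side arms. At rest it is 225 mm behind the axle (dock -x) and 40 mm above it, 155 mm above the bench, free all round. It swings on a circle about the axle; tipped by 1.2 rad it is 44 mm behind the axle, 339 mm above the bench. It may turn between the fingers.
- barrow_pan (a point): Centre of the pan's floor, 65 mm behind the axle and 135 mm above the bench at rest; axes as the dock's when down (they tip with the barrow). The grey metal pan is inside 164 mm wide (y), level from 86 mm behind this point to 85 mm ahead; then a 44 mm lip rises at 10 degrees to the open front. Rear and side walls stand 52 mm above the floor.
- rubble_box (a point): Centre of the inner floor of the rubble box, 6 mm above the bench, axes as the dock's. Inside 212 mm (x) by 260 mm (y); walls 50 mm high at the kerb, 85 mm at the sides, 105 mm at the far end.
- easel: Fixed wooden easel 235 mm wide (y), origin on the bench. Its board slopes 55 degrees from level, rising towards -x (the robot); the plaques lie back on it 75 mm apart along y, lower edges on a 12 mm ledge 30 mm above the bench. The board ends 56 mm up the slope: the upper 54 mm of each plaque is free front and back, its top edge about 120 mm above the bench.
- rack: Fixed wooden rack, base 172 (x) x 100 (y) x 12 mm, origin on the bench under its centre. Three slots run along its y, at x = -58, 0 and +58 mm; each is 20 mm wide between two battens 10 mm thick whose tops are 57 mm above the bench; slot floor 12 mm above the bench, slots open at the ends.
- plaque1: Stone plaque 110 (x) x 60 (y) x 16 mm (z), 0.2 to 0.4 kg, origin at its centre; z is the face's normal. On the easel z points away from the board and x down the slope. May be absent.
- plaque2: Stone plaque 110 (x) x 60 (y) x 16 mm (z), 0.2 to 0.4 kg, origin at its centre; z is the face's normal. On the easel z points away from the board and x down the slope. May be absent.
- plaque3: Stone plaque 110 (x) x 60 (y) x 16 mm (z), 0.2 to 0.4 kg, origin at its centre; z is the face's normal. On the easel z points away from the board and x down the slope. May be absent.
- offcut1: Stone offcut, block 56 (x) x 36 (y) x 34 mm high; origin at the centre of its underside. May be absent.
- offcut2: Stone offcut, bar 62 (x) x 30 (y) x 30 mm high; origin at the centre of its underside. May be absent.
- offcut3: Stone offcut, stepped block 54 (x) x 34 (y) mm, 36 mm high over its -x half (30 mm long, centred 12 mm to -x), 22 mm high elsewhere; origin at the centre of its underside. May be absent.
- offcut4: Stone offcut, moulding piece 50 (x) x 40 (y) mm, 34 mm high, its upper 14 mm only 32 mm wide; origin at the centre of its underside. May be absent.
- mallet: Bystander: round wooden mallet standing on its head, 92 mm across, 215 mm high. Leave it.
- chisel: Bystander: steel chisel lying flat, 205 mm long. Leave it.
- tin: Bystander: open steel tin 70 mm across, 80 mm high. Leave it.

How it is judged:
By the outcome, as a careful person would: the job done as asked, in the order asked, and still so for the second after the job is handed in, with the robot touching nothing.
Of plaque1, plaque2, plaque3 only 2 to 3 are there at a start; the rules pass over those that are not, and their reading is None.
Of offcut1, offcut2, offcut3, offcut4 only 3 to 4 are there at a start; the rules pass over those that are not, and their reading is None.
At some moment in a run one of offcut1, offcut2, offcut3, offcut4 may be knocked a few centimetres aside while the robot is not near it.
It also fails if it takes over 210 s, if anything falls off the work surface, if the arm or the gripper's body presses on something with over 40 N, if the wrist force passes 120 N, or if a joint passes its speed limit or range.

### The arm

A 6-joint arm with a two-finger parallel gripper is mounted at the origin on the work surface. World frame = base frame: x ahead of the robot, y to its left, z up, the work surface at z = 0. Lengths are in m, angles in rad, forces in N, time in s.
With the tool pointing down it reaches from about 0.3 to 0.775 m from the base axis. Payload 14.6 kg.
Tool frame: the origin (TCP) lies midway between the tips of the shut fingers; the grasp point (between the pads) lies 19 mm behind it (grip_depth is the distance from the TCP to the grasp point, in m); z points along the fingers, y is the line along which they close (so a half turn about z gives the same grasp; the last joint's range is limited). The gripper opens to 94 mm and grips with 3 to 60 N. Pads are 16 mm wide; open, the fingers measure 119 mm over their backs; the gripper's body (75 mm by 177 mm) begins 78 mm behind the grasp point.
Start: joints at [-1.231, 0.3, 1.521, -0, 1.321, -0.067], TCP at [0.218, -0.505, 0.205] pointing down, gripper open.
Joint ranges: [-3.03, 3.03], [-0.79, 2.21], [0.23, 2.52], [-1.04, 4.18], [0, 3.07], [-2.55, 2.55]. Speed limits (rad/s): [2.22, 2.22, 2.57, 3.14, 3.14, 3.14].

### API

Orientations are given as a unit quaternion [w, x, y, z].
In Python, from bench import read_state, camera, job_done, grip_depth gives the robot as it stands.
- The arm moves only by the tool arm_command, never from a script. Its argument "series" is a list that holds one entry, the list of rows, each a list of 7 numbers: the shift along the tool's x, y, z in mm, then the turn, a rotation vector about the tool's x, y, z in degrees, then the opening, from 0 (shut) to 1 (fully open). In form: [[[tx, ty, tz, rx, ry, rz, jaw], ...]]. A call has 1 to 5 rows; each row is the pose to reach, as a shift and turn from the pose commanded when the call began, along the tool's axes at that moment; what a row does not reach only later rows make up. A row lasts 1/10 s, in which the tool goes at most 50 mm and 8.59 degrees, less where a joint would pass 70% of its speed; a pose out of reach is approached as far as the arm can. A call with a gripper value outside its range is refused whole. The fingers move at their own pace and stop on an object; "force" is the grip in N (left out, the last holds). Time passes only in rows, so rows that repeat a pose let the fingers close. It gives the time, the measured TCP pose, the force, the opening and the grip force at its end, in the units of the state.
- read_state(): the state, without advancing time (a new reading comes with each control period).
- camera(name): name is "scene" or "top" or "wrist"; returns a dict with "pixels" (420x560x3 uint8, red, green, blue), "fx", "fy", "cx", "cy" (pixels), "distortion" ([k1, k2, p1, p2, k3] as OpenCV has them; the pictures are not rectified), "extrinsics" (4x4, takes a point from camera to world coordinates). Camera axes: x right, y up, looking along -z (the intrinsics and any distortion apply to the point x, -y, -z); pixel columns grow to the right and rows downward; lengths in m; the calibration is good to about 2 mm. A picture is of the moment at which its call begins. There is no depth.
- job_done(): hands the job in; it is judged then, once.
The state is a dict: "t": time; "qpos": joint angles; "joint_velocities": joint speeds; "effort": joint torques, N m; "position": TCP position; "tool_rot": TCP orientation; "contact_force": force on the tool from outside, world axes, zero at the start; "moment": the same for the moment, N m; "finger_gap": opening from 0.0 (shut) to 1.0 (fully open); "grasp_force": force on a finger pad.
Only numpy, scipy, OpenCV 4.12 (cv2) and the standard library are available. Lean on these libraries where they do the work, as an engineer would, in place of code of your own. Each camera call takes 0.05 s, during which the arm holds its last target. There are 200 camera calls.

## Working session

There is one attempt and no reset: what is moved stays moved. The work goes in short steps, Python scripts to look and compute and a tool call to move; the robot and the scene stay as the last step left them, time stands still between calls to the robot, and variables do not carry over. Pictures are saved under pics/ and viewed, at most 14 in all, crops included, and the job is handed in when it is done.

Besides the shell and the picture viewer there is one more tool, called after "Emit:" by a JSON object that holds its "api" and its "payload", one argument or row to a line. arm_command: Moves the arm, as the interface text tells. Its arguments: {"type":"object","properties":{"series":{"type":"array"},"force":{"type":"number"}},"required":["series"]}

```bash
mkdir -p pics; ls
cat > h.py <<'E'
import numpy as np, cv2
from scipy.spatial.transform import Rotation as R
from bench import read_state, camera, job_done, grip_depth
def rot(q): return R.from_quat([q[1],q[2],q[3],q[0]])
def snap(n,f=None):
    c=camera(n)
    if f: cv2.imwrite('pics/'+f,c['pixels'][:,:,::-1])
    return c
def ray(c,uv):
    uv=np.asarray(uv,float).reshape(-1,1,2)
    K=np.array([[c['fx'],0,c['cx']],[0,c['fy'],c['cy']],[0,0,1]])
    p=cv2.undistortPoints(uv,K,np.array(c['distortion'],float))[:,0]
    E=np.array(c['extrinsics']); d=np.c_[p[:,0],-p[:,1],-np.ones(len(p))]@E[:3,:3].T
    return E[:3,3],d
def onplane(c,uv,z):
    o,d=ray(c,uv); return o+d*((z-o[2])/d[:,2])[:,None]
def tri(c1,uv1,c2,uv2):
    o1,d1=ray(c1,uv1);o2,d2=ray(c2,uv2);out=[]
    for a,b in zip(d1,d2):
        s,_,_,_=np.linalg.lstsq(np.c_[a,-b],o2-o1,rcond=None)
        p,q=o1+a*s[0],o2+b*s[1]; out.append(np.r_[(p+q)/2,np.linalg.norm(p-q)])
    return np.array(out)
def proj(c,P):
    E=np.linalg.inv(np.array(c['extrinsics'])); P=np.atleast_2d(P)@E[:3,:3].T+E[:3,3]
    K=np.array([[c['fx'],0,c['cx']],[0,c['fy'],c['cy']],[0,0,1]])
    return cv2.projectPoints(P*[1,-1,-1],np.zeros(3),np.zeros(3),K,np.array(c['distortion'],float))[0][:,0]
def delta(p,Rt=None):
    """shift in mm / rotvec deg in present tool axes to reach TCP p, rotation Rt"""
    s=read_state(); R0=rot(s['tool_rot'])
    t=R0.inv().apply(np.array(p)-s['position'])*1000
    r=np.zeros(3) if Rt is None else (R0.inv()*Rt).as_rotvec(degrees=True)
    return np.round(t,1),np.round(r,1)
E
python3 - <<'E'
from h import *
s=read_state(); print({k:np.round(v,3) for k,v in s.items()}, grip_depth)
for n in('scene','top','wrist'):
    c=snap(n,n+'0.png'); print(n,c['fx'],c['distortion'],np.round(c['extrinsics'],3).tolist())
E
```

```text
pics
{'t': np.float64(0.0), 'qpos': array([-1.231,  0.3  ,  1.522, -0.   ,  1.321, -0.067]), 'joint_velocities': array([-0.   ,  0.001,  0.   ,  0.001, -0.   , -0.   ]), 'effort': array([-0.0000e+00, -5.3181e+01, -3.5275e+01,  7.1000e-02,  2.4000e-02,
       -0.0000e+00]), 'position': array([ 0.218, -0.505,  0.205]), 'tool_rot': array([-0.001,  0.979,  0.202, -0.   ]), 'contact_force': array([ 0.059,  0.823, -0.527]), 'moment': array([ 0.011, -0.025,  0.025]), 'grasp_force': np.float64(0.0), 'finger_gap': np.float64(1.0)} 0.0188
scene 518.9111957400179 [-0.06317027  0.          0.          0.          0.        ] [[-0.787, -0.368, 0.496, 1.233], [0.618, -0.469, 0.632, 0.829], [-0.0, 0.803, 0.596, 0.903], [0.0, 0.0, 0.0, 1.0]]
top 528.1339711446092 [-0.07769322  0.          0.          0.          0.        ] [[-0.014, 0.986, -0.165, 0.363], [-1.0, -0.014, 0.001, -0.015], [-0.002, 0.165, 0.986, 1.357], [0.0, 0.0, 0.0, 1.0]]
wrist 322.08267888808695 [-0.07046154  0.          0.          0.          0.        ] [[0.395, 0.883, 0.252, 0.292], [-0.919, 0.38, 0.108, -0.473], [-0.001, -0.274, 0.962, 0.384], [0.0, 0.0, 0.0, 1.0]]
```

View pics/top0.png

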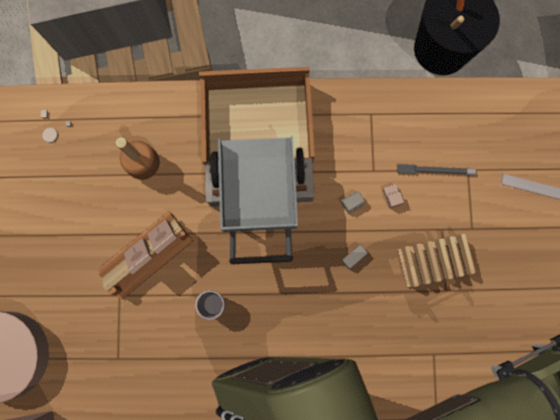

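View pics/scene0.png

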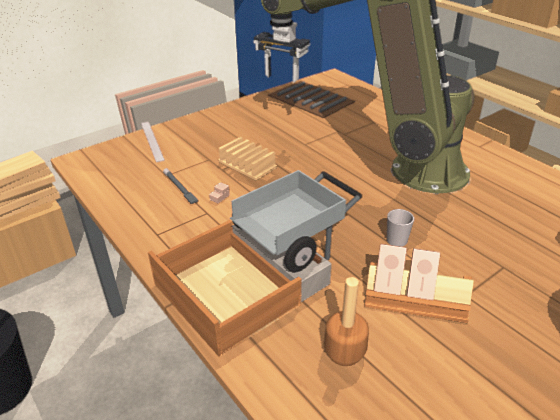

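The top view shows offcuts at about (353,202), (393,195) and (355,257), with the rack at (437,260). Two plaques lie on the easel at (134,262) and (163,236). The barrow's handle is at (261,260), and the mallet (140,160), tin (209,305) and chisel (437,170) stand clear. The scene view agrees.

Run:
```python
from h import *
c=snap('top'); s=snap('scene')
names=['off','off','off','rack','plq1','plq2','easelL','easelR','handle L','handle R','mallet','tin']
uv=[(353,202),(393,195),(355,257),(437,260),(134,262),(163,236),(110,290),(185,222),(231,262),(291,260),(140,160),(209,305)]
z=[.03,.03,.03,.05,.1,.1,.04,.04,.155,.155,.05,.08]
for n,u,zz in zip(names,uv,z): print(n,onplane(c,[u],zz).round(3)[0])
cv2.imwrite('pics/a.png',cv2.resize(c['pixels'][120:300,200:480,::-1],None,fx=2.85,fy=2.85,interpolation=cv2.INTER_CUBIC))
print(read_state()['t'])
```

```text
off [ 0.598 -0.19   0.03 ]
off [ 0.615 -0.293  0.03 ]
off [ 0.457 -0.19   0.03 ]
rack [ 0.445 -0.392  0.05 ]
plq1 [0.447 0.347 0.1  ]
plq2 [0.509 0.279 0.1  ]
easelL [0.382 0.423 0.04 ]
easelR [0.551 0.237 0.04 ]
handle L [0.441 0.109 0.155]
handle R [ 0.444 -0.027  0.155]
mallet [0.712 0.355 0.05 ]
tin [0.344 0.169 0.08 ]
0.25
```

View pics/a.png

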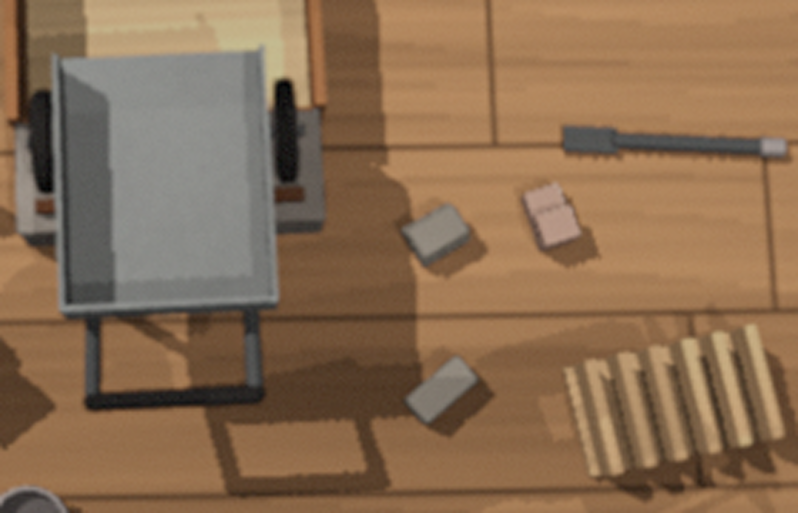

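The enlarged crop shows the two grey blocks at (437,233) and (443,390), the stepped pink block at (552,214), and the rack slots running roughly along world x. Next I'll bring the wrist camera over this area.

Emit:
{"api": "arm_command", "payload": {
  "series": [
    [[175,-52,-80,0,0,23.3,1],[175,-52,-80,0,0,23.3,1],[175,-52,-80,0,0,23.3,1],[175,-52,-80,0,0,23.3,1],[175,-52,-80,0,0,23.3,1]]
  ]
}}

```text
t: 0.75
position: [0.361, -0.3858, 0.2881]
tool_rot: [0.001, 1.0, 0.002, 0.001]
contact_force: [-0.8, -0.7, -0.8]
finger_gap: 1.001
grasp_force: 0.0
```

Emit:
{"api": "arm_command", "payload": {
  "series": [
    [[90,-100,-70,0,0,0,1],[90,-100,-70,0,0,0,1],[90,-100,-70,0,0,0,1],[90,-100,-70,0,0,0,1],[90,-100,-70,0,0,0,1]]
  ]
}}

```text
t: 1.25
position: [0.4478, -0.2881, 0.355]
tool_rot: [0.0, 1.0, 0.001, -0.0]
contact_force: [0.0, -0.3, -0.5]
finger_gap: 1.0
grasp_force: 0.0
```

Run:
```python
from h import *
s=read_state(); print(s['t'],s['position'].round(4) if hasattr(s['position'],'round') else s['position'],rot(s['tool_rot']).as_matrix().round(3))
c=snap('wrist','w1.png'); print(np.round(c['extrinsics'],3)); import pickle; pickle.dump(c,open('w1.pkl','wb'))
```

```text
1.25 [ 0.4478 -0.2881  0.355 ] [[ 1.     0.002 -0.   ]
 [ 0.002 -1.    -0.   ]
 [-0.     0.    -1.   ]]
[[ 0.001  0.962  0.275  0.529]
 [-1.     0.001  0.    -0.288]
 [ 0.    -0.275  0.962  0.534]
 [ 0.     0.     0.     1.   ]]
```

View pics/w1.png

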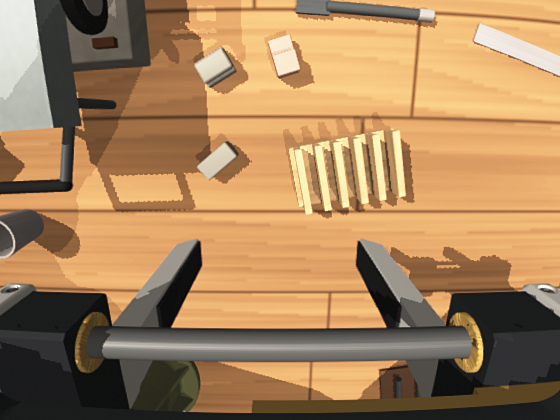

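The wrist view shows the grey offcuts at (214,66) and (217,160), the stepped one at (284,56) and the rack's battens around (350,168). A second, shifted wrist view will give heights.

Emit:
{"api": "arm_command", "payload": {
  "series": [
    [[50,0,0,0,0,0,1],[50,30,50,0,0,0,1],[50,60,80,0,0,0,1],[50,60,80,0,0,0,1],[50,60,80,0,0,0,1]]
  ]
}}

```text
t: 1.8
position: [0.4963, -0.3494, 0.2741]
tool_rot: [-0.001, 1.0, -0.001, -0.001]
contact_force: [-0.6, -1.2, 0.8]
finger_gap: 1.0
grasp_force: 0.0
```

```bash
cat > m.py <<'E'
from h import *
import pickle,sys
def blobs(c,box):
    im=c['pixels']; hsv=cv2.cvtColor(cv2.GaussianBlur(im,(3,3),0),cv2.COLOR_RGB2HSV)
    m=((hsv[...,1]<75)&(hsv[...,2]>100)).astype(np.uint8)
    k=np.zeros_like(m); x0,y0,x1,y1=box; k[y0:y1,x0:x1]=1; m&=k
    cs,_=cv2.findContours(m,cv2.RETR_EXTERNAL,cv2.CHAIN_APPROX_NONE)
    out=[]
    for q in cs:
        if cv2.contourArea(q)>150:
            r=cv2.minAreaRect(q); out.append((r[0],r[1],cv2.boxPoints(r),cv2.contourArea(q)))
    return out
E
python3 - <<'E'
from m import *
s=read_state(); print(s['position'].round(4))
c=snap('wrist','w2.png'); pickle.dump(c,open('w2.pkl','wb')); c1=pickle.load(open('w1.pkl','rb'))
u=proj(c1,[[.6,-.19,.03],[.615,-.293,.03],[.457,-.19,.03]]); print(u.round(0))
print(proj(c,[[.6,-.19,.03],[.615,-.293,.03],[.457,-.19,.03]]).round(0))
for n,cc in(('w1',c1),('w2',c)):
    for b in blobs(cc,(150,25,320,200) if n=='w1' else (60,0,420,230)):
        P=onplane(cc,b[2],.034)[:,:2]; e=np.linalg.norm(P-np.roll(P,-1,0),axis=1); print(n,np.round(b[0],1),b[3],'ctr',P.mean(0).round(4),'edges',e.round(4),'ang',np.degrees(np.arctan2(*(P[1]-P[0])[::-1])).round(1))
E
```

```text
[ 0.4963 -0.3494  0.2741]
[[212.  66.]
 [282.  55.]
 [216. 163.]]
[[153.  98.]
 [233.  85.]
 [164. 207.]]
w1 [302.4 174.5] 186.0 ctr [ 0.4387 -0.3256] edges [0.0087 0.0795 0.0091 0.0796] ang -78.6
w1 [216.5 160.7] 666.5 ctr [ 0.4609 -0.1911] edges [0.0602 0.0285 0.0608 0.0292] ang -51.0
w1 [214.   66.8] 844.0 ctr [ 0.5986 -0.1935] edges [0.0489 0.038  0.0495 0.0385] ang -61.2
w1 [283.8  54.7] 740.5 ctr [ 0.6147 -0.2953] edges [0.032  0.0494 0.0327 0.0495] ang -74.2
w2 [255.9 212.4] 161.0 ctr [ 0.4495 -0.3178] edges [0.0087 0.0494 0.009  0.0495] ang -79.0
w2 [279.4 210.2] 161.0 ctr [ 0.4525 -0.3498] edges [0.0084 0.0557 0.0087 0.0557] ang -79.5
w2 [301.  206.9] 164.0 ctr [ 0.457  -0.3791] edges [0.0085 0.0587 0.0088 0.0588] ang -80.7
w2 [164.  203.9] 818.0 ctr [ 0.462  -0.1921] edges [0.0599 0.0282 0.0607 0.0291] ang -51.5
w2 [324.5 202.7] 162.0 ctr [ 0.4627 -0.4109] edges [0.0076 0.0597 0.0079 0.0598] ang -80.4
w2 [346.4 198.1] 160.0 ctr [ 0.4692 -0.4402] edges [0.0076 0.0582 0.0079 0.0582] ang -80.4
w2 [369.7 193.4] 153.5 ctr [ 0.4757 -0.4714] edges [0.008  0.0573 0.0083 0.0572] ang -81.7
w2 [156.   98.3] 989.5 ctr [ 0.5998 -0.1949] edges [0.0512 0.0368 0.052  0.0376] ang -60.5
w2 [235.1  84.1] 990.0 ctr [ 0.615  -0.2956] edges [0.0319 0.0492 0.0328 0.0495] ang -74.6
w2 [331.7  27.4] 1593.0 ctr [ 0.681  -0.4137] edges [0.0221 0.1951 0.0225 0.1972] ang -4.4
```

View pics/w2.png

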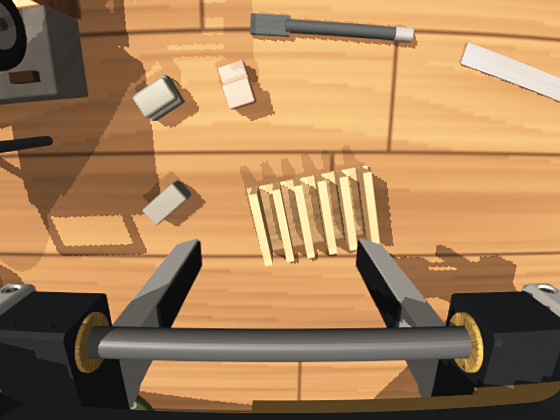

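The blobs match offcut4 (0.049×0.038 at (.599,−.194)), offcut2 (0.060×0.029 at (.461,−.192)) and offcut3 (.0495×.032 at (.615,−.295)). Now I'll check heights and work out the moves.

Run:
```python
from m import *
c1=pickle.load(open('w1.pkl','rb'));c2=pickle.load(open('w2.pkl','rb'))
a=[(216.5,160.7),(214,66.8),(283.8,54.7)];b=[(164,203.9),(156,98.3),(235.1,84.1)]
print(tri(c1,a,c2,b).round(4))
f=lambda psi: R.from_matrix(np.array([[np.cos(psi),np.sin(psi),0],[np.sin(psi),-np.cos(psi),0],[0,0,-1]]))
print(delta([.599,-.194,.10],f(np.radians(-61))))
```

```text
[[ 4.602e-01 -1.899e-01  2.680e-02  1.000e-04]
 [ 6.002e-01 -1.918e-01  2.460e-02  5.000e-04]
 [ 6.154e-01 -2.953e-01  3.140e-02  2.000e-04]]
(array([ 101.8, -155. ,  175.8]), array([-0. ,  0. , 60.9]))
```

Emit:
{"api": "arm_command", "payload": {
  "series": [
    [[102,-155,120,0,0,40,1],[102,-155,120,0,0,40,1],[102,-155,120,0,0,40,1],[102,-155,120,0,0,40,1],[102,-155,120,0,0,40,1]]
  ]
}}

```text
t: 2.35
position: [0.6006, -0.1896, 0.1546]
tool_rot: [-0.0, 0.939, -0.343, -0.0]
contact_force: [-0.0, -1.1, -0.1]
finger_gap: 1.0
grasp_force: 0.0
```

Emit:
{"api": "arm_command", "payload": {
  "series": [
    [[0,0,50,0,0,21,1],[0,0,50,0,0,21,1],[0,0,50,0,0,21,1],[0,0,50,0,0,21,1]]
  ]
}}

```text
t: 2.75
position: [0.6002, -0.193, 0.107]
tool_rot: [-0.0, 0.862, -0.508, 0.001]
contact_force: [-0.4, -0.4, 0.2]
finger_gap: 1.003
grasp_force: 0.0
```

```bash
cat >> h.py <<'E'
def f(psi):
    p=np.radians(psi); return R.from_matrix(np.array([[np.cos(p),np.sin(p),0],[np.sin(p),-np.cos(p),0],[0,0,-1]]))
E
python3 - <<'E'
from m import *
s=read_state(); print(s['position'].round(4)); print(delta([.6,-.193,.008],f(-61)))
c=snap('top'); im=c['pixels']; hsv=cv2.cvtColor(im,cv2.COLOR_RGB2HSV)
print([ (proj(c,[p]).round(0)) for p in([.6,-.193,.034],[.615,-.295,.03],[.46,-.191,.03])])
for b in blobs(c,(330,180,420,280)): print(np.round(b[0],1),b[3],onplane(c,[b[0]],.03).round(4))
E
```

```text
[ 0.6002 -0.193   0.107 ]
(array([-0.2,  0.3, 99. ]), array([-0.1, -0.1, -0. ]))
[array([[355., 201.]]), array([[394., 195.]]), array([[355., 256.]])]
```

Emit:
{"api": "arm_command", "payload": {
  "series": [
    [[0,0,40,0,0,0,1],[0,0,75,0,0,0,1],[0,0,97,0,0,0,1],[0,0,97,0,0,0,0.2],[0,0,97,0,0,0,0.2]]
  ],
  "force": 25
}}

```text
t: 3.3
position: [0.6004, -0.1933, 0.0099]
tool_rot: [-0.0, 0.862, -0.507, 0.001]
contact_force: [0.0, 0.5, 1.3]
finger_gap: 0.87
grasp_force: 0.0
```

Emit:
{"api": "arm_command", "payload": {
  "series": [
    [[0,0,0,0,0,0,0.2],[0,0,0,0,0,0,0.2],[0,0,0,0,0,0,0.2],[0,0,0,0,0,0,0.2],[0,0,-20,0,0,0,0.2]]
  ]
}}

```text
t: 3.8
position: [0.5985, -0.1926, 0.0266]
tool_rot: [0.0, 0.862, -0.507, -0.002]
contact_force: [0.7, -0.6, -0.1]
finger_gap: 0.44
grasp_force: 0.0
```

Emit:
{"api": "arm_command", "payload": {
  "series": [
    [[0,0,-50,0,0,0,0.2],[0,0,-100,0,0,0,0.2],[0,0,-150,0,0,0,0.2],[0,0,-200,0,0,0,0.2],[0,0,-220,0,0,0,0.2]]
  ]
}}

```text
t: 4.3
position: [0.6005, -0.1933, 0.2544]
tool_rot: [-0.001, 0.862, -0.507, 0.004]
contact_force: [-0.0, -0.7, -0.4]
finger_gap: 0.201
grasp_force: 0.0
```

Run:
```python
from m import *
s=read_state(); print(s['position'].round(4),rot(s['tool_rot']).as_euler('zyx',degrees=True).round(1),s['finger_gap'],s['grasp_force']); c=snap('top'); w=snap('wrist')
def crop(im,x0,y0,x1,y1,W=400,H=300): return cv2.resize(im[y0:y1,x0:x1,::-1],(W,H),interpolation=cv2.INTER_CUBIC)
P=c['pixels']
cv2.imwrite('pics/b.png',np.vstack([np.hstack([crop(P,200,130,328,226),crop(P,214,200,310,272)]),np.hstack([crop(P,90,205,200,302),crop(w['pixels'],0,0,560,420)])]))
```

```text
[ 0.6005 -0.1933  0.2544] [ 61.    0.4 179.9] 0.20104708005959887 0.0
```

View pics/b.png

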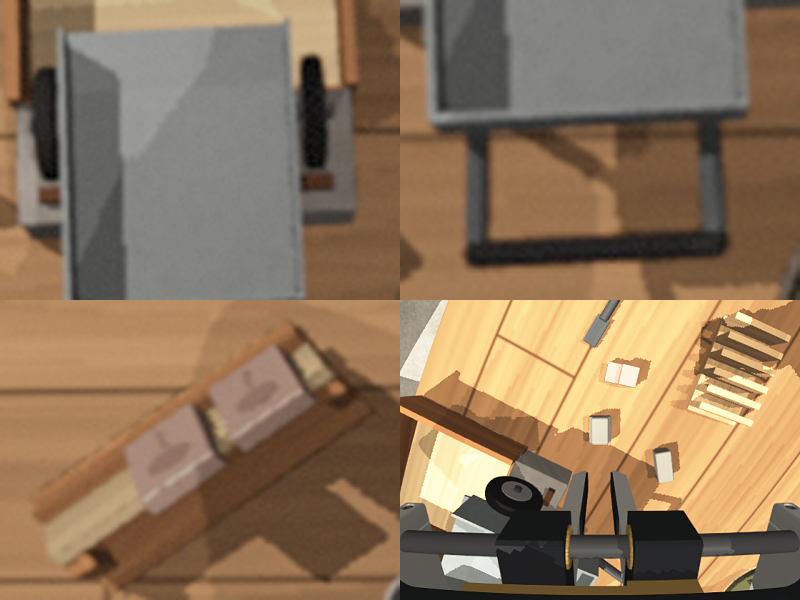

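The fingers need about 0.1 s per 8 mm, so I lifted before they had closed. The wrist crop shows offcut4 still standing in its place. I'll re-measure and repeat the grasp with more closing rows.

Run:
```python
from m import *
s=read_state(); print(s['position'].round(4))
w=snap('wrist')
for b in blobs(w,(200,60,400,270)):
    P=onplane(w,b[2],.03)[:,:2]; e=np.linalg.norm(P-np.roll(P,-1,0),axis=1); print(np.round(b[0],1),b[3],'ctr',P.mean(0).round(4),'edges',e.round(4),'ang',np.degrees(np.arctan2(*(P[1]-P[0])[::-1])).round(1))
# barrow handle & pan in top: dark bar
c=snap('top'); g=cv2.cvtColor(c['pixels'],cv2.COLOR_RGB2GRAY)
m=(g[252:268,222:300]<60).astype(np.uint8); ys,xs=np.nonzero(m); print('bar',xs.min()+222,xs.max()+222,np.polyfit(xs+222,ys+252,1))
p=np.polyfit(xs+222,ys+252,1); 
for x in(xs.min()+222,xs.max()+222): print(onplane(c,[(x,np.polyval(p,x))],.155).round(4))
```

```text
[ 0.6006 -0.1934  0.2524]
[217. 256.] 517.5 ctr [ 0.6259 -0.0622] edges [0.0387 0.046  0.0385 0.0472] ang -65.1
[310.3 254. ] 494.0 ctr [ 0.5165 -0.1264] edges [0.0278 0.0489 0.0288 0.0491] ang -142.3
[247.1 254.1] 489.0 ctr [ 0.5914 -0.0846] edges [0.0499 0.0275 0.05   0.0285] ang -72.1
[368.7 232.9] 959.5 ctr [ 0.4634 -0.1901] edges [0.0323 0.0645 0.0337 0.0644] ang -144.1
[279. 182.] 1067.5 ctr [ 0.6016 -0.1924] edges [0.0375 0.0516 0.0387 0.0517] ang -151.0
[310.2 102.7] 1183.5 ctr [ 0.6159 -0.2953] edges [0.033  0.0533 0.0333 0.0543] ang -73.8
bar 230 292 [-4.09033489e-02  2.69859374e+02]
[[0.4447 0.1113 0.155 ]]
[[ 0.4485 -0.0298  0.155 ]]
```

Emit:
{"api": "arm_command", "payload": {
  "series": [
    [[0,0,50,0,0,0,0.7],[0,0,100,0,0,0,0.7],[0,0,150,0,0,0,0.7],[0,0,180,0,0,0,0.7],[0,0,180,0,0,0,0.7]]
  ]
}}

```text
t: 5.0
position: [0.5966, -0.1919, 0.0622]
tool_rot: [0.001, 0.862, -0.507, -0.005]
contact_force: [0.1, 0.1, 0.7]
finger_gap: 0.589
grasp_force: 0.0
```

Emit:
{"api": "arm_command", "payload": {
  "series": [
    [[0,0,0,0,0,0,0.7],[0,0,40,0,0,0,0.7],[0,0,60,0,0,0,0.7],[0,0,60,0,0,0,0.2],[0,0,60,0,0,0,0.2]]
  ]
}}

```text
t: 5.5
position: [0.6007, -0.1935, 0.0106]
tool_rot: [-0.0, 0.862, -0.507, 0.001]
contact_force: [0.6, 0.2, 0.6]
finger_gap: 0.566
grasp_force: 0.0
```

Emit:
{"api": "arm_command", "payload": {
  "series": [
    [[0,0,0,0,0,0,0.2],[0,0,0,0,0,0,0.2],[0,0,0,0,0,0,0.2],[0,0,0,0,0,0,0.2],[0,0,0,0,0,0,0.2]]
  ]
}}

```text
t: 6.0
position: [0.6007, -0.1935, 0.0105]
tool_rot: [-0.0, 0.862, -0.507, 0.002]
contact_force: [-1.8, 0.2, 7.5]
finger_gap: 0.423
grasp_force: 25.0
```

Emit:
{"api": "arm_command", "payload": {
  "series": [
    [[0,0,-40,0,0,0,0.2],[0,0,-90,0,0,0,0.2],[0,0,-140,0,0,0,0.2],[0,0,-190,0,0,0,0.2],[0,0,-222,0,0,0,0.2]]
  ]
}}

```text
t: 6.5
position: [0.6001, -0.1932, 0.2357]
tool_rot: [-0.0, 0.862, -0.507, 0.003]
contact_force: [0.1, 0.8, -0.2]
finger_gap: 0.422
grasp_force: 25.0
```

Run:
```python
from m import *
th=1.5; t=np.radians(th); h=np.array([.4466,.0408]); ex=np.array([np.cos(t),np.sin(t)]); ey=np.array([-np.sin(t),np.cos(t)])
pan=h+.16*ex; print('pan',pan)
print(delta([*(pan+.04*ex-.03*ey),.23],f(1.5)))
```

```text
pan [0.60654517 0.04498831]
(array([-160.1, -142.7,    5.5]), array([ -0. ,  -0.3, -62.5]))
```

Emit:
{"api": "arm_command", "payload": {
  "series": [
    [[-30,-27,-5,0,0,-8,0.2],[-70,-62,-5,0,0,-16,0.2],[-110,-98,-5,0,0,-24,0.2],[-150,-134,-5,0,0,-32,0.2],[-160,-143,-5,0,0,-40,0.2]]
  ]
}}

```text
t: 7.0
position: [0.6474, 0.0201, 0.2362]
tool_rot: [-0.0, 0.984, -0.178, 0.0]
contact_force: [0.2, 0.5, -2.0]
finger_gap: 0.422
grasp_force: 25.0
```

Emit:
{"api": "arm_command", "payload": {
  "series": [
    [[0,0,0,0,0,-8,0.2],[0,0,0,0,0,-16,0.2],[0,0,0,0,0,-22.5,0.2],[0,0,40,0,0,-22.5,0.2],[0,0,60,0,0,-22.5,0.2]]
  ]
}}

```text
t: 7.5
position: [0.6465, 0.0163, 0.1738]
tool_rot: [-0.0, 1.0, 0.013, -0.001]
contact_force: [0.3, 0.6, -2.2]
finger_gap: 0.424
grasp_force: 25.0
```

Run:
```python
from m import *
s=read_state(); print(s['position'].round(4),s['qpos'].round(2))
th=1.5; t=np.radians(th); h=np.array([.4466,.0408]); ex=np.array([np.cos(t),np.sin(t)]); ey=np.array([-np.sin(t),np.cos(t)])
pan=h+.16*ex; q=pan+.04*ex-.03*ey
print(delta([*q,.148],f(1.5)))
```

```text
[0.6465 0.0163 0.1738] [-0.03  0.54  1.25  0.    1.35  1.51]
(array([ 0.9,  0.2, 25.8]), array([-0. ,  0.1,  0. ]))
```

Emit:
{"api": "arm_command", "payload": {
  "series": [
    [[0,0,20,0,0,0,0.2],[0,0,27,0,0,0,0.2],[0,0,27,0,0,0,0.65],[0,0,27,0,0,0,0.65],[0,0,27,0,0,0,0.65]]
  ]
}}

```text
t: 8.0
position: [0.6478, 0.0162, 0.15]
tool_rot: [0.0, 1.0, 0.013, 0.001]
contact_force: [-0.3, -0.2, 0.5]
finger_gap: 0.63
grasp_force: 0.0
```

Emit:
{"api": "arm_command", "payload": {
  "series": [
    [[0,0,0,0,0,0,0.65],[0,0,-30,0,0,0,0.65],[0,0,-80,0,0,0,0.65],[0,0,-125,0,0,0,0.65],[0,0,-125,0,0,0,0.65]]
  ]
}}

```text
t: 8.5
position: [0.6487, 0.0162, 0.2813]
tool_rot: [0.0, 1.0, 0.013, 0.006]
contact_force: [0.1, 0.4, 0.9]
finger_gap: 0.649
grasp_force: 0.0
```

Run:
```python
from m import *
s=read_state(); print(s['position'].round(4),s['qpos'].round(2))
print(delta([.615,-.295,.08],f(15.6)))
w=snap('wrist')
c=snap('top'); P=c['pixels']
def crop(im,x0,y0,x1,y1,W=400,H=300): return cv2.resize(im[y0:y1,x0:x1,::-1],(W,H),interpolation=cv2.INTER_CUBIC)
cv2.imwrite('pics/c.png',np.hstack([crop(P,200,110,420,275),crop(w['pixels'],0,0,560,420)]))
```

```text
[0.6487 0.0162 0.2813] [-0.03  0.48  1.09  0.    1.55  1.51]
(array([-44.2, 310.1, 201. ]), array([  0.1,  -0.6, -14.1]))
```

View pics/c.png

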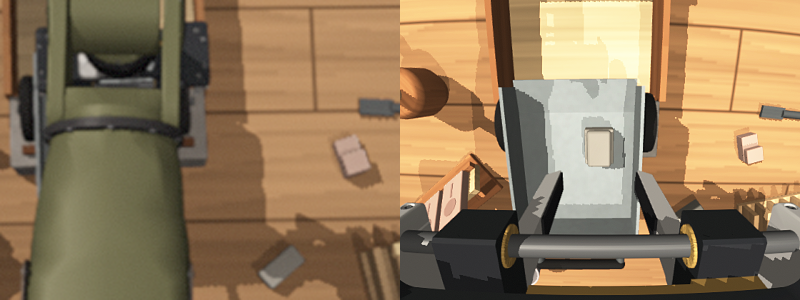

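The wrist crop shows offcut4 lying in the pan's front right. Offcut2 and offcut3 are still on the bench, so offcut3 is next.

Emit:
{"api": "arm_command", "payload": {
  "series": [
    [[-10,48,0,0,0,0,0.65],[-20,96,0,0,0,0,0.65],[-30,144,0,0,0,0,0.65],[-40,192,0,0,0,0,0.65],[-44,230,20,0,0,0,0.65]]
  ]
}}

```text
t: 9.1
position: [0.6086, -0.2176, 0.2543]
tool_rot: [0.001, 1.0, 0.013, 0.001]
contact_force: [0.4, 0.1, 1.1]
finger_gap: 0.65
grasp_force: 0.0
```

Emit:
{"api": "arm_command", "payload": {
  "series": [
    [[0,30,30,0,0,-7,0.65],[0,60,60,0,0,-14,0.65],[0,80,90,0,0,-14,0.65],[0,80,90,0,0,-14,0.65],[0,80,90,0,0,-14,0.65]]
  ]
}}

```text
t: 9.6
position: [0.611, -0.2945, 0.1625]
tool_rot: [-0.001, 0.991, 0.135, -0.001]
contact_force: [-0.2, -0.1, 0.4]
finger_gap: 0.65
grasp_force: 0.0
```

Run:
```python
from m import *
s=read_state(); print(s['position'].round(4),s['qpos'].round(2))
print(delta([.615,-.295,.01],f(15.6)))
w=snap('wrist')
print(proj(w,[[.615,-.295,.03],[.46,-.19,.03]]))
for b in blobs(w,(150,60,400,300)):
    P=onplane(w,b[2],.03)[:,:2]; e=np.linalg.norm(P-np.roll(P,-1,0),axis=1); print(np.round(b[0],1),b[3],'ctr',P.mean(0).round(4),'edges',e.round(4),'ang',np.degrees(np.arctan2(*(P[1]-P[0])[::-1])).round(1))
```

```text
[ 0.611  -0.2945  0.1625] [-0.5   0.63  1.15  0.    1.37  0.8 ]
(array([  4. ,   1.8, 152.5]), array([-0.1,  0.1, -0.1]))
[[280.20412355 195.83885954]
 [152.83199779 301.25222338]]
[355.1 270.9] 1258.0 ctr [ 0.5552 -0.3961] edges [0.0249 0.0929 0.0269 0.0939] ang -43.2
[193.5 276.3] 1672.5 ctr [ 0.5018 -0.2275] edges [0.107  0.0438 0.111  0.0472] ang -40.4
[280.5 207.4] 823.5 ctr [ 0.6034 -0.2985] edges [0.0319 0.0289 0.0327 0.0289] ang -72.1
[280. 178.] 623.0 ctr [ 0.6322 -0.29  ] edges [0.0311 0.0219 0.0317 0.0219] ang -74.5
[380.9 146.5] 299.0 ctr [ 0.6881 -0.3755] edges [0.0079 0.041  0.008  0.0412] ang -1.9
[340.9 133.1] 1000.5 ctr [ 0.6895 -0.3343] edges [0.0217 0.0475 0.0221 0.0483] ang -3.1
```

Emit:
{"api": "arm_command", "payload": {
  "series": [
    [[2,1.5,50,0,0,0,0.65],[2,1.5,100,0,0,0,0.65],[2,1.5,135,0,0,0,0.65],[2,1.5,154,0,0,0,0.65],[2,1.5,154,0,0,0,0.2]]
  ]
}}

```text
t: 10.15
position: [0.6133, -0.2942, 0.008]
tool_rot: [-0.001, 0.991, 0.135, -0.001]
contact_force: [-0.4, -0.3, 0.3]
finger_gap: 0.592
grasp_force: 0.0
```

Emit:
{"api": "arm_command", "payload": {
  "series": [
    [[0,0,0,0,0,0,0.2],[0,0,0,0,0,0,0.2],[0,0,0,0,0,0,0.2],[0,0,0,0,0,0,0.2],[0,0,0,0,0,0,0.2]]
  ]
}}

```text
t: 10.65
position: [0.6146, -0.296, 0.0116]
tool_rot: [0.001, 0.991, 0.135, 0.001]
contact_force: [-1.4, 0.6, 7.6]
finger_gap: 0.365
grasp_force: 24.9
```

Emit:
{"api": "arm_command", "payload": {
  "series": [
    [[0,0,-40,0,0,0,0.2],[0,0,-90,0,0,0,0.2],[0,0,-140,0,0,0,0.2],[0,0,-190,0,0,0,0.2],[0,0,-225,0,0,0,0.2]]
  ]
}}

```text
t: 11.15
position: [0.6139, -0.2958, 0.2395]
tool_rot: [0.001, 0.991, 0.135, 0.002]
contact_force: [0.0, 0.6, -0.4]
finger_gap: 0.357
grasp_force: 24.9
```

```bash
cat >> h.py <<'E'
_t=np.radians(1.5); ex=np.array([np.cos(_t),np.sin(_t)]); ey=np.array([-ex[1],ex[0]]); han=np.array([.4466,.0408]); pan=han+.16*ex
E
python3 - <<'E'
from m import *
s=read_state(); print(s['position'].round(4),s['qpos'].round(2))
print(delta([*(pan-.04*ex-.03*ey),.235],f(1.5)))
E
```

```text
[ 0.6139 -0.2958  0.2395] [-0.5   0.59  1.04  0.    1.51  0.8 ]
(array([  37.9, -311. ,    3.6]), array([ 0.2, -0.2, 14. ]))
```

Emit:
{"api": "arm_command", "payload": {
  "series": [
    [[6,-48,-10,0,0,0,0.2],[12,-96,-10,0,0,0,0.2],[18,-144,-10,0,0,0,0.2],[24,-192,-10,0,0,0,0.2],[30,-240,-10,0,0,0,0.2]]
  ]
}}

```text
t: 11.65
position: [0.5777, -0.0547, 0.2453]
tool_rot: [0.0, 0.991, 0.135, 0.001]
contact_force: [0.5, -0.3, -1.2]
finger_gap: 0.36
grasp_force: 24.9
```

Emit:
{"api": "arm_command", "payload": {
  "series": [
    [[4,-36,0,0,0,7,0.2],[8,-71,0,0,0,14,0.2],[8,-71,20,0,0,14,0.2],[8,-71,60,0,0,14,0.2],[8,-71,70,0,0,14,0.2]]
  ]
}}

```text
t: 12.15
position: [0.5656, 0.0144, 0.1716]
tool_rot: [-0.0, 1.0, 0.013, -0.002]
contact_force: [1.1, 0.4, -1.9]
finger_gap: 0.361
grasp_force: 24.9
```

Run:
```python
from m import *
s=read_state(); print(s['position'].round(4),s['qpos'].round(2))
print(delta([*(pan-.04*ex-.03*ey),.149],f(1.5)))
```

```text
[0.5656 0.0144 0.1716] [-0.04  0.37  1.51 -0.    1.27  1.5 ]
(array([ 1.8,  0.5, 22.6]), array([-0. ,  0.3,  0. ]))
```

Emit:
{"api": "arm_command", "payload": {
  "series": [
    [[1,0,20,0,0,0,0.2],[1,0,26,0,0,0,0.2],[1,0,26,0,0,0,0.6],[1,0,26,0,0,0,0.6],[1,0,26,0,0,0,0.6]]
  ]
}}

```text
t: 12.65
position: [0.5687, 0.014, 0.1498]
tool_rot: [0.0, 1.0, 0.013, 0.001]
contact_force: [0.6, 0.0, 0.8]
finger_gap: 0.574
grasp_force: 0.0
```

Emit:
{"api": "arm_command", "payload": {
  "series": [
    [[0,0,0,0,0,0,0.6],[0,0,-30,0,0,0,0.6],[0,0,-75,0,0,0,0.6],[0,0,-100,0,0,0,0.6],[0,0,-100,0,0,0,0.6]]
  ]
}}

```text
t: 13.15
position: [0.5693, 0.0141, 0.2528]
tool_rot: [0.0, 1.0, 0.013, 0.003]
contact_force: [1.3, -0.7, -0.2]
finger_gap: 0.601
grasp_force: 0.0
```

Emit:
{"api": "arm_command", "payload": {
  "series": [
    [[-20,40,0,0,0,8,0.6],[-42,80,0,0,0,16,0.6],[-64,120,0,0,0,24,0.6],[-86,160,0,0,0,32,0.6],[-110,202,0,0,0,40,0.6]]
  ]
}}

```text
t: 13.65
position: [0.4623, -0.1919, 0.2479]
tool_rot: [-0.0, 0.943, -0.332, -0.0]
contact_force: [0.1, -0.3, 0.6]
finger_gap: 0.6
grasp_force: 0.0
```

Emit:
{"api": "arm_command", "payload": {
  "series": [
    [[0,0,40,0,0,6,0.6],[0,0,80,0,0,12.5,0.6],[0,0,110,0,0,12.5,0.6],[0,0,110,0,0,12.5,0.6]]
  ]
}}

```text
t: 14.05
position: [0.4615, -0.1899, 0.1346]
tool_rot: [-0.0, 0.903, -0.43, -0.004]
contact_force: [0.2, 0.6, -0.5]
finger_gap: 0.6
grasp_force: 0.0
```

Run:
```python
from m import *
s=read_state(); print(s['position'].round(4),s['qpos'].round(2))
print(delta([.4605,-.1905,.01],f(-51)))
w=snap('wrist')
print(proj(w,[[.4605,-.1905,.03]]))
for b in blobs(w,(220,100,340,260)):
    P=onplane(w,b[2],.03)[:,:2]; e=np.linalg.norm(P-np.roll(P,-1,0),axis=1); print(np.round(b[0],1),b[3],'ctr',P.mean(0).round(4),'edges',e.round(4),'ang',np.degrees(np.arctan2(*(P[1]-P[0])[::-1])).round(1))
```

```text
[ 0.4615 -0.1899  0.1346] [-0.46  0.26  1.74 -0.    1.14  2.  ]
(array([  0.7,   0.8, 124.6]), array([0.2, 0.4, 0. ]))
[[280.60967321 206.14239609]]
[280.5 204.5] 1957.0 ctr [ 0.461 -0.191] edges [0.0618 0.0275 0.0619 0.0292] ang -51.7
```

Emit:
{"api": "arm_command", "payload": {
  "series": [
    [[0.5,0.5,50,0,0,0,0.6],[0.5,0.5,95,0,0,0,0.6],[0.5,0.5,129,0,0,0,0.6],[0.5,0.5,129,0,0,0,0.6],[0.5,0.5,129,0,0,0,0.2]]
  ]
}}

```text
t: 14.6
position: [0.4646, -0.1919, 0.0114]
tool_rot: [0.0, 0.903, -0.43, 0.001]
contact_force: [0.3, 0.4, 0.2]
finger_gap: 0.546
grasp_force: 0.0
```

Emit:
{"api": "arm_command", "payload": {
  "series": [
    [[0,0,0,0,0,0,0.2],[0,0,0,0,0,0,0.2],[0,0,0,0,0,0,0.2],[0,0,0,0,0,0,0.2],[0,0,0,0,0,0,0.2]]
  ]
}}

```text
t: 15.1
position: [0.4642, -0.1919, 0.011]
tool_rot: [0.0, 0.903, -0.43, 0.001]
contact_force: [-4.2, -0.5, 10.5]
finger_gap: 0.319
grasp_force: 25.0
```

Emit:
{"api": "arm_command", "payload": {
  "series": [
    [[0,0,-40,0,0,0,0.2],[0,0,-90,0,0,0,0.2],[0,0,-140,0,0,0,0.2],[0,0,-190,0,0,0,0.2],[0,0,-230,0,0,0,0.2]]
  ]
}}

```text
t: 15.6
position: [0.4634, -0.1913, 0.2432]
tool_rot: [-0.0, 0.903, -0.43, 0.001]
contact_force: [0.9, 0.6, -1.3]
finger_gap: 0.318
grasp_force: 25.0
```

Run:
```python
from m import *
s=read_state(); print(s['position'].round(4),s['qpos'].round(2))
print(delta([*(pan+.0*ex+.03*ey),.235],f(1.5)))
```

```text
[ 0.4634 -0.1913  0.2432] [-0.46  0.16  1.6   0.    1.37  2.  ]
(array([-117.3, -278.3,    8.2]), array([  0. ,  -0.2, -52.5]))
```

Emit:
{"api": "arm_command", "payload": {
  "series": [
    [[-18,-43,-10,0,0,-8,0.2],[-36,-86,-10,0,0,-16,0.2],[-54,-129,-10,0,0,-24,0.2],[-72,-172,-10,0,0,-32,0.2],[-90,-215,-10,0,0,-40,0.2]]
  ]
}}

```text
t: 16.1
position: [0.5743, 0.0157, 0.2501]
tool_rot: [-0.0, 0.996, -0.093, 0.0]
contact_force: [0.5, -0.5, -0.7]
finger_gap: 0.316
grasp_force: 25.0
```

Emit:
{"api": "arm_command", "payload": {
  "series": [
    [[10,-33,0,0,0,-6,0.2],[20,-65.5,0,0,0,-12.5,0.2],[20,-65.5,20,0,0,-12.5,0.2],[20,-65.5,60,0,0,-12.5,0.2],[20,-65.5,75,0,0,-12.5,0.2]]
  ]
}}

```text
t: 16.6
position: [0.6046, 0.0746, 0.1713]
tool_rot: [0.0, 1.0, 0.013, -0.002]
contact_force: [1.0, 0.7, -1.5]
finger_gap: 0.317
grasp_force: 25.0
```

Run:
```python
from m import *
s=read_state(); print(s['position'].round(4),s['qpos'].round(2))
print(delta([*(pan+.0*ex+.03*ey),.149],f(1.5)))
```

```text
[0.6046 0.0746 0.1713] [0.06 0.46 1.38 0.   1.3  1.61]
(array([ 1.2, -0.4, 22.3]), array([0. , 0.2, 0. ]))
```

Emit:
{"api": "arm_command", "payload": {
  "series": [
    [[1,0,20,0,0,0,0.2],[1,0,26,0,0,0,0.2],[1,0,26,0,0,0,0.6],[1,0,26,0,0,0,0.6],[1,0,26,0,0,0,0.6]]
  ]
}}

```text
t: 17.1
position: [0.6075, 0.0743, 0.1499]
tool_rot: [-0.0, 1.0, 0.013, 0.001]
contact_force: [0.2, -0.3, -0.2]
finger_gap: 0.535
grasp_force: 0.0
```

Emit:
{"api": "arm_command", "payload": {
  "series": [
    [[0,0,0,0,0,0,0.6],[0,0,-30,0,0,0,0.6],[0,0,-80,0,0,0,0.6],[0,0,-130,0,0,0,0.6],[0,0,-130,0,0,0,0.6]]
  ]
}}

```text
t: 17.6
position: [0.6086, 0.0745, 0.2865]
tool_rot: [-0.0, 1.0, 0.013, 0.006]
contact_force: [-0.0, -0.2, -0.1]
finger_gap: 0.603
grasp_force: 0.0
```

Emit:
{"api": "arm_command", "payload": {
  "series": [
    [[-30,-20,-10,0,0,0,1],[-60,-50,-20,0,0,0,1],[-90,-90,-30,0,0,0,1],[-120,-130,-30,0,0,0,1],[-150,-150,-30,0,0,0,1]]
  ]
}}

```text
t: 18.1
position: [0.4515, 0.2223, 0.3087]
tool_rot: [-0.0, 1.0, 0.014, 0.0]
contact_force: [0.7, 0.3, 0.0]
finger_gap: 0.981
grasp_force: 0.0
```

Emit:
{"api": "arm_command", "payload": {
  "series": [
    [[-30,-20,0,0,0,0,1],[-60,-50,0,0,0,0,1],[-90,-80,0,0,0,0,1],[-90,-80,0,0,0,0,1],[-90,-80,0,0,0,0,1]]
  ]
}}

```text
t: 18.6
position: [0.3607, 0.2982, 0.3086]
tool_rot: [-0.0, 1.0, 0.014, 0.0]
contact_force: [0.7, -0.7, 0.5]
finger_gap: 0.999
grasp_force: 0.0
```

Run:
```python
from m import *
s=read_state(); print(s['position'].round(4),s['qpos'].round(2))
w=snap('wrist'); pickle.dump(w,open('e1.pkl','wb')); c=snap('top'); P=c['pixels']
def crop(im,x0,y0,x1,y1,W=400,H=300): return cv2.resize(im[y0:y1,x0:x1,::-1],(W,H),interpolation=cv2.INTER_CUBIC)
cv2.imwrite('pics/d.png',np.hstack([crop(P,200,110,420,275),crop(w['pixels'],100,0,500,300)]))
```

```text
[0.3607 0.2982 0.3086] [ 0.61  0.05  1.57 -0.    1.51  2.16]
```

View pics/d.png

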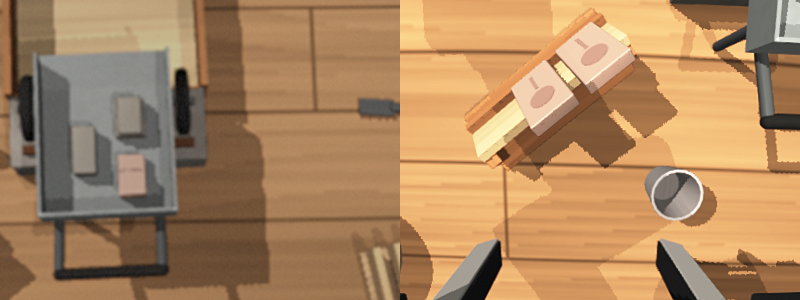

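The top crop shows all three offcuts in the pan. The wrist crop shows the easel with two plaques; their top edges are the light strips on the lower-right side. I'll take a second wrist view of the easel to triangulate the plaque corners.

Emit:
{"api": "arm_command", "payload": {
  "series": [
    [[0,30,0,0,0,0,1],[0,70,0,0,0,0,1],[20,100,20,0,0,0,1],[20,100,40,0,0,0,1],[20,100,40,0,0,0,1]]
  ]
}}

```text
t: 19.2
position: [0.3838, 0.1967, 0.2665]
tool_rot: [0.001, 1.0, 0.011, -0.002]
contact_force: [-0.4, -0.1, 0.8]
finger_gap: 1.0
grasp_force: 0.0
```

Run:
```python
from m import *
w=snap('wrist'); pickle.dump(w,open('e2.pkl','wb')); w1=pickle.load(open('e1.pkl','rb'))
A=[]
for n,c in(('e1',w1),('e2',w)):
    u=proj(c,[.475,.32,.09])[0].round().astype(int); x0,y0=max(0,u[0]-60),max(0,u[1]-65); print(n,x0,y0,c['extrinsics'][:3,3] if hasattr(c['extrinsics'],'shape') else '')
    A.append(cv2.resize(c['pixels'][y0:y0+120,x0:x0+130,::-1],None,fx=400/130,fy=400/130,interpolation=cv2.INTER_CUBIC))
h=min(a.shape[0] for a in A); cv2.imwrite('pics/e.png',np.hstack([a[:h] for a in A]))
```

```text
e1 203 21 [0.4417427  0.30066083 0.48775108]
e2 105 39 [0.46552183 0.19902685 0.4452363 ]
```

View pics/e.png

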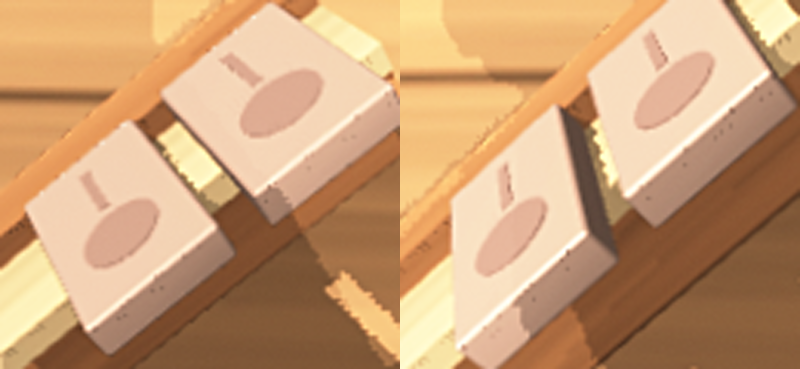

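The pair of crops shows each plaque's front face and its light top-edge strip. I read the corners off both views, for example plaque A's top-edge front corners at (82,330) and (219,236) on the left and (60,347) and (187,232) on the right.

Run:
```python
from m import *
c1=pickle.load(open('e1.pkl','rb'));c2=pickle.load(open('e2.pkl','rb')); k=130/400
L=np.array([(27,205),(130,122),(82,330),(219,236),(108,353),(234,255), (163,93),(252,196),(392,91),(274,222)])*k+[203,21]
Rr=np.array([(52,207),(157,108),(60,347),(187,232),(90,367),(214,261), (188,75),(228,193),(373,70),(255,225)])*k+[105,39]
T=tri(c1,L,c2,Rr); print(T.round(4)); 
n=lambda v:v/np.linalg.norm(v)
P=T[:,:3]
for nm,a,b in(('A low',0,1),('A topf',2,3),('A topb',4,5),('A len',0,2),('A len2',1,3),('A thk',2,4),('A thk2',3,5),('B topf',7,8),('B len',6,7),('B thk',7,9)):
    d=P[b]-P[a]; print(nm,np.linalg.norm(d).round(4),'head',np.degrees(np.arctan2(d[1],d[0])).round(1),'elev',np.degrees(np.arcsin(n(d)[2])).round(1))
# rack from w1,w2: batten ends need
```

```text
[[4.743e-01 3.885e-01 4.610e-02 2.900e-03]
 [5.106e-01 3.458e-01 3.990e-02 2.000e-04]
 [4.269e-01 3.549e-01 1.197e-01 3.000e-04]
 [4.623e-01 3.062e-01 1.286e-01 3.500e-03]
 [4.194e-01 3.458e-01 1.181e-01 1.100e-03]
 [4.548e-01 3.005e-01 1.218e-01 5.000e-04]
 [5.221e-01 3.319e-01 4.310e-02 2.000e-04]
 [4.754e-01 2.949e-01 1.218e-01 1.300e-03]
 [5.116e-01 2.482e-01 1.237e-01 2.100e-03]
 [4.662e-01 2.868e-01 1.220e-01 2.000e-04]]
A low 0.0563 head -49.6 elev -6.3
A topf 0.0609 head -54.0 elev 8.4
A topb 0.0575 head -52.0 elev 3.7
A len 0.0937 head -144.7 elev 51.7
A len2 0.1085 head -140.6 elev 54.8
A thk 0.0118 head -129.2 elev -7.4
A thk2 0.0116 head -143.0 elev -35.9
B topf 0.0591 head -52.2 elev 1.9
B len 0.0987 head -141.6 elev 52.9
B thk 0.0122 head -138.4 elev 1.2
```

Corner triangulation gives easel yaw of about 38°, slope of about 53–55°, plaque pitch of about 76 mm and top edges at about 0.12 m, all matching the description. Now I'll turn the tool to the easel's heading.

Emit:
{"api": "arm_command", "payload": {
  "series": [
    [[0,-10,-10,0,0,-8.5,0.55],[0,-20,-20,0,0,-17,0.55],[0,-30,-30,0,0,-25.5,0.55],[0,-40,-30,0,0,-34,0.55],[0,-40,-30,0,0,-42,0.55]]
  ]
}}

```text
t: 19.75
position: [0.3828, 0.2397, 0.2998]
tool_rot: [-0.0, 0.927, 0.374, 0.001]
contact_force: [0.6, -0.1, 0.0]
finger_gap: 0.612
grasp_force: 0.0
```

Emit:
{"api": "arm_command", "payload": {
  "series": [
    [[0,0,0,0,0,-8.5,0.55],[0,0,0,0,0,-17,0.55],[0,0,0,0,0,-25.5,0.55],[0,0,0,0,0,-34,0.55],[0,0,0,0,0,-42,0.55]]
  ]
}}

```text
t: 20.25
position: [0.3828, 0.2389, 0.2997]
tool_rot: [0.0, 0.732, 0.681, 0.001]
contact_force: [0.2, 0.1, -0.6]
finger_gap: 0.55
grasp_force: 0.0
```

Emit:
{"api": "arm_command", "payload": {
  "series": [
    [[0,0,0,0,0,-8.5,0.55],[0,0,0,0,0,-17,0.55],[0,0,0,0,0,-25.5,0.55],[0,0,0,0,0,-34,0.55],[0,0,0,0,0,-42.5,0.55]]
  ]
}}

```text
t: 20.75
position: [0.3828, 0.2389, 0.2997]
tool_rot: [0.0, 0.435, 0.9, 0.001]
contact_force: [-0.2, -0.3, -0.4]
finger_gap: 0.546
grasp_force: 0.0
```

Emit:
{"api": "arm_command", "payload": {
  "series": [
    [[0,0,0,-8,0,0,0.55],[0,0,0,-16,0,0,0.55],[0,0,0,-24,0,0,0.55],[0,0,0,-32,0,0,0.55],[0,0,0,-35,0,0,0.55]]
  ]
}}

```text
t: 21.25
position: [0.3821, 0.2383, 0.2997]
tool_rot: [0.134, 0.417, 0.856, 0.273]
contact_force: [0.3, -0.7, 0.2]
finger_gap: 0.55
grasp_force: 0.0
```

```bash
cat >> h.py <<'E'
U=np.array([-.452,-.353,.819]);N=np.array([.6455,.5043,.5736]);Ey=np.array([-.6157,.788,0])
Rp=R.from_matrix(np.c_[Ey,N,-U])
gA=np.array([.444,.330,.126])-.008*N-.038*U; gB=np.array([.491,.271,.126])-.008*N-.038*U
E
python3 - <<'E'
from m import *
s=read_state(); print(s['position'].round(4),s['qpos'].round(2))
print(delta(gB+.09*U,Rp),delta(gB,Rp),gA,gB)
c=snap('top'); print(*[ (onplane(c,[b[0]],.165)[0].round(3),b[3]) for b in blobs(c,(215,130,305,235)) if b[3]<900])
E
```

```text
[0.3821 0.2383 0.2997] [ 0.38 -0.35  2.05  0.22  0.85 -0.38]
(array([-41.2, -21.8, 150.9]), array([0.4, 0. , 0. ])) (array([-41.1, -22.4, 240.9]), array([0.4, 0. , 0. ])) [0.456012  0.3393796 0.0902892] [0.503012  0.2803796 0.0902892]
```

Emit:
{"api": "arm_command", "payload": {
  "series": [
    [[-20,-11,40,0,0,0,0.55],[-41,-22,85,0,0,0,0.55],[-41,-22,130,0,0,0,0.55],[-41,-22,175,0,0,0,0.55],[-41,-22,185,0,0,0,0.55]]
  ]
}}

```text
t: 21.8
position: [0.4775, 0.2614, 0.1305]
tool_rot: [0.129, 0.418, 0.858, 0.268]
contact_force: [-0.1, -0.1, 0.6]
finger_gap: 0.552
grasp_force: 0.0
```

Run:
```python
from m import *
s=read_state(); print(s['position'].round(4),s['qpos'].round(2))
print(delta(gB,Rp))
w=snap('wrist','f.png'); pickle.dump(w,open('f.pkl','wb')); print(proj(w,[gB,gB+.038*U,gB+.038*U+.03*Ey,gB+.038*U+.008*N, gB+.038*U-.008*N]).round(0))
```

```text
[0.4775 0.2614 0.1305] [ 0.34  0.11  2.07  0.46  0.42 -0.69]
(array([-0.9,  3.3, 51.1]), array([-0.4, -0.2, -0. ]))
[[282. 226.]
 [282. 245.]
 [282. 200.]
 [295. 245.]
 [270. 245.]]
```

View pics/f.png

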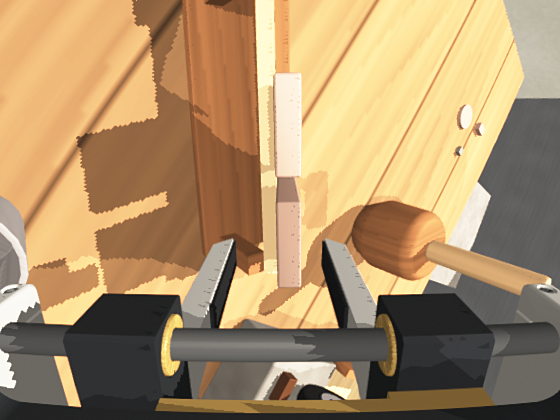

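The plaque's top edge is centred at (289,245), while my estimate projects to (282,245). That means it sits about 4 mm further along tool +y, so I'll correct by 6.5 mm in total and descend 50 mm along the slope.

Emit:
{"api": "arm_command", "payload": {
  "series": [
    [[-1,6.5,0,0,0,0,0.55],[-1,6.5,25,0,0,0,0.55],[-1,6.5,50,0,0,0,0.55],[-1,6.5,50,0,0,0,0.55],[-1,6.5,50,0,0,0,0.05]]
  ],
  "force": 30
}}

```text
t: 22.35
position: [0.5049, 0.2808, 0.0993]
tool_rot: [0.132, 0.418, 0.857, 0.271]
contact_force: [0.2, -0.0, 0.8]
finger_gap: 0.494
grasp_force: 0.0
```

Emit:
{"api": "arm_command", "payload": {
  "series": [
    [[0,0,0,0,0,0,0.05],[0,0,0,0,0,0,0.05],[0,0,0,0,0,0,0.05],[0,0,0,0,0,0,0.05],[0,0,0,0,0,0,0.05]]
  ]
}}

```text
t: 22.85
position: [0.5042, 0.2802, 0.0971]
tool_rot: [0.131, 0.418, 0.857, 0.27]
contact_force: [-7.4, -8.1, 7.9]
finger_gap: 0.172
grasp_force: 30.0
```

Gripped with a gap of 16.2 mm. Now I'll lift along the slope and stand the tool upright, then measure the rack from the saved wrist views.

Emit:
{"api": "arm_command", "payload": {
  "series": [
    [[0,0,-15,0,0,0,0.05],[0,0,-40,0,0,0,0.05],[0,0,-75,0,0,0,0.05],[0,0,-120,0,0,0,0.05],[0,0,-165,0,0,0,0.05]]
  ]
}}

```text
t: 23.35
position: [0.4285, 0.2215, 0.2325]
tool_rot: [0.131, 0.418, 0.858, 0.269]
contact_force: [1.0, 0.8, -2.2]
finger_gap: 0.167
grasp_force: 30.0
```

Emit:
{"api": "arm_command", "payload": {
  "series": [
    [[0,-10,-10,8,0,0,0.05],[0,-20,-20,16,0,0,0.05],[0,-30,-30,24,0,0,0.05],[0,-40,-50,32,0,0,0.05],[0,-40,-50,35,0,0,0.05]]
  ]
}}

```text
t: 23.85
position: [0.3814, 0.184, 0.2515]
tool_rot: [-0.0, 0.438, 0.899, -0.002]
contact_force: [0.2, 0.6, -4.0]
finger_gap: 0.171
grasp_force: 30.0
```

Run:
```python
from m import *
s=read_state(); print(s['position'].round(4),s['qpos'].round(2),s['finger_gap'],s['contact_force'].round(1))
print(delta(s['position'],f(128)))
for n,box in(('w1',(275,105,430,225)),('w2',(235,150,400,275))):
    c=pickle.load(open(n+'.pkl','rb')); im=c['pixels']; x0,y0,x1,y1=box
    hsv=cv2.cvtColor(im,cv2.COLOR_RGB2HSV)[y0:y1,x0:x1]
    m=((hsv[...,2]>238)&(hsv[...,1]<110)).astype(np.uint8); cs,_=cv2.findContours(m,cv2.RETR_EXTERNAL,cv2.CHAIN_APPROX_NONE)
    cs=sorted([q for q in cs if cv2.contourArea(q)>60],key=lambda q:q[:,0,0].mean())
    for q in cs:
        r=cv2.minAreaRect(q+np.array([x0,y0])); P=onplane(c,cv2.boxPoints(r),.057)[:,:2]; e=np.linalg.norm(P-np.roll(P,-1,0),axis=1)
        L=P[1]-P[0] if e[0]>e[1] else P[2]-P[1]; print(n,np.round(r[0],1),P.mean(0).round(4),e[:2].round(4),np.degrees(np.arctan2(L[1],L[0])).round(1)%180)
    cv2.imwrite('pics/r_%s.png'%n,cv2.resize(im[y0:y1,x0:x1,::-1],(400,300),interpolation=cv2.INTER_CUBIC))
cv2.imwrite('pics/r.png',np.hstack([cv2.imread('pics/r_w1.png'),cv2.imread('pics/r_w2.png')]))
```

```text
[0.3814 0.184  0.2515] [ 0.36 -0.02  1.78 -0.    1.39 -0.3 ] 0.1710373741938756 [ 0.2  0.6 -4. ]
(array([0., 0., 0.]), array([-0.2,  0.1, -0. ]))
w1 [305.3 179.7] [ 0.4342 -0.3285] [0.0337 0.1048] 11.099999999999994
w1 [322.9 175.6] [ 0.4405 -0.3546] [0.0208 0.1054] 4.300000000000011
w1 [344.5 172. ] [ 0.4461 -0.3872] [0.0212 0.1054] 11.5
w1 [360.7 168.7] [ 0.4513 -0.4113] [0.0157 0.1051] 7.5
w1 [378.5 165.5] [ 0.4562 -0.4379] [0.0163 0.1049] 6.900000000000006
w1 [398.6 163.1] [ 0.4603 -0.4683] [0.0102 0.1008] 11.199999999999989
w2 [259.2 226.7] [ 0.4354 -0.3237] [0.0105 0.1085] 10.900000000000006
w2 [281.3 221.2] [ 0.443  -0.3528] [0.0228 0.1098] 19.69999999999999
w2 [302.7 216.7] [ 0.4491 -0.3805] [0.024  0.1096] 20.80000000000001
w2 [307. 181.] [ 0.4978 -0.3844] [0.0175 0.0127] 89.9
w2 [327.1 216.9] [ 0.4489 -0.4118] [0.0101 0.1001] 11.400000000000006
w2 [328.1 177.6] [ 0.5021 -0.4107] [0.0145 0.013 ] 97.2
w2 [348.3 212.9] [ 0.4543 -0.4391] [0.0104 0.0998] 11.199999999999989
w2 [348.8 174.3] [ 0.5063 -0.4365] [0.0153 0.0145] 99.6
w2 [371.1 207.7] [ 0.4612 -0.4682] [0.0099 0.0975] 11.599999999999994
```

View pics/r.png

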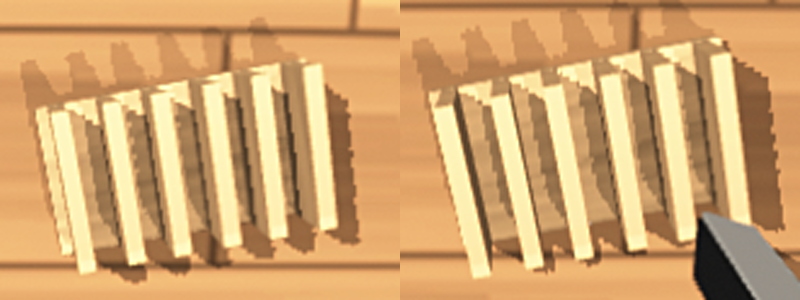

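The rack crop shows all six battens. The cleanly segmented ones give rack centre (.447,−.397), slot heading of about 11° and spacing as specified. I'll carry plaque B there at a safe height.

Emit:
{"api": "arm_command", "payload": {
  "series": [
    [[-36,-22,-15,0,0,7.8,0.05],[-73,-44,-30,0,0,15.6,0.05],[-110,-66,-40,0,0,23.4,0.05],[-146,-88,-50,0,0,31.2,0.05],[-183,-111,-50,0,0,39,0.05]]
  ]
}}

```text
t: 24.35
position: [0.4068, -0.0298, 0.3013]
tool_rot: [0.001, 0.715, 0.699, 0.0]
contact_force: [1.2, 0.6, -3.8]
finger_gap: 0.17
grasp_force: 30.0
```

Emit:
{"api": "arm_command", "payload": {
  "series": [
    [[-42,6,0,0,0,7.8,0.05],[-84,12,0,0,0,15.6,0.05],[-126,18,0,0,0,23.4,0.05],[-168,24,0,0,0,31.2,0.05],[-212,29,0,0,0,39,0.05]]
  ]
}}

```text
t: 24.85
position: [0.4319, -0.2422, 0.2999]
tool_rot: [-0.0, 0.908, 0.42, -0.0]
contact_force: [1.1, 0.6, -2.9]
finger_gap: 0.166
grasp_force: 30.0
```

Emit:
{"api": "arm_command", "payload": {
  "series": [
    [[-29,31,0,0,0,7.8,0.05],[-58,62,0,0,0,15.6,0.05],[-87,93,0,0,0,23.4,0.05],[-116,124,0,0,0,31.2,0.05],[-146,156,0,0,0,39,0.05]]
  ]
}}

```text
t: 25.35
position: [0.4576, -0.4542, 0.2996]
tool_rot: [-0.0, 0.996, 0.093, -0.0]
contact_force: [1.0, 0.0, -2.8]
finger_gap: 0.168
grasp_force: 30.0
```

Emit:
{"api": "arm_command", "payload": {
  "series": [
    [[0,0,50,0,0,0,0.05],[0,0,100,0,0,0,0.05],[0,0,130,0,0,0,0.05],[0,0,140,0,0,0,0.05],[0,0,140,0,0,0,0.05]]
  ]
}}

```text
t: 25.85
position: [0.4576, -0.4524, 0.1594]
tool_rot: [-0.001, 0.995, 0.096, -0.001]
contact_force: [0.5, -0.1, -2.7]
finger_gap: 0.169
grasp_force: 30.0
```

```bash
cat >> h.py <<'E'
rc=np.array([.4468,-.3966]); ra=10.9; rd=np.array([np.cos(np.radians(ra)),np.sin(np.radians(ra))]); rp=np.array([rd[1],-rd[0]])
E
python3 - <<'E'
from m import *
s=read_state(); print(s['position'].round(4),s['qpos'].round(2),s['finger_gap'],s['contact_force'].round(1))
sl=rc+.058*rp; print(sl,delta([*sl,.092],f(ra)))
w=snap('wrist'); pickle.dump(w,open('g.pkl','wb')); im=w['pixels'].copy()
for a in(-73,-43,-15,15,43,73):
  for b in(-50,50): 
    u=proj(w,[[*(rc+a/1e3*rp+b/1e3*rd),.057]])[0]; cv2.circle(im,tuple(int(v) for v in u),2,(255,0,0),-1)
cv2.imwrite('pics/g.png',cv2.resize(im[60:330,120:460,::-1],None,fx=2.2,fy=2.2,interpolation=cv2.INTER_CUBIC))
E
```

```text
[ 0.4576 -0.4524  0.1594] [-0.84  0.55  1.28 -0.    1.32  0.54] 0.16897204459166776 [ 0.5 -0.1 -2.7]
[ 0.45776754 -0.45355361] (array([-0. ,  1.3, 67.4]), array([-0.1,  0.1,  0.1]))
```

View pics/g.png

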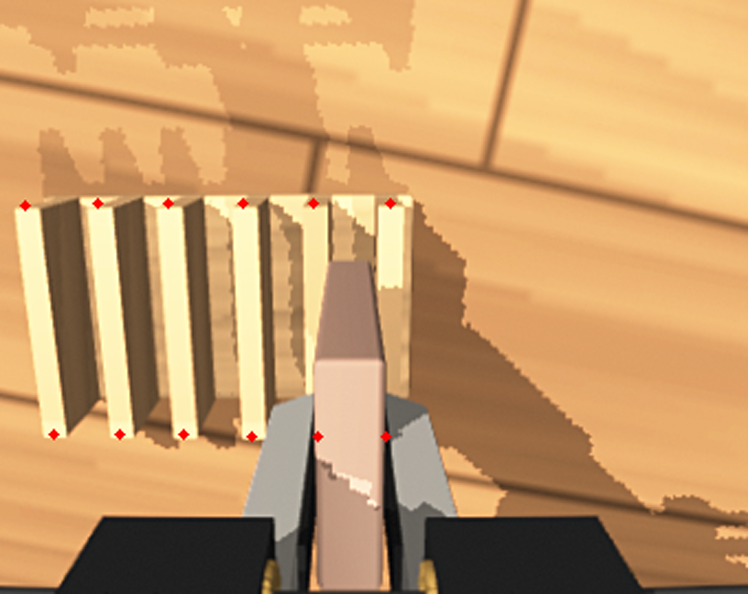

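The projected rack model (red dots) lies on the batten tops to about 1 mm, and the held plaque hangs straight with its lower far edge at (350,262) in the zoom. I'll compare that with where it should be.

Run:
```python
from m import *
w=pickle.load(open('g.pkl','rb')); t=np.array([.4576,-.4524])
Z=lambda P:((proj(w,P)-[120,60])*2.2).round(1).tolist()
for z in(.080,.0825,.085): print(z,Z([[*(t+.03*rd-.008*rp),z],[*(t+.03*rd+.008*rp),z]]))
for z in(.19,.193): print(z,Z([[*(t+.03*rd-.008*rp),z],[*(t+.03*rd+.008*rp),z]]))
```

```text
0.08 [[327.7, 264.9], [370.9, 265.0]]
0.0825 [[327.5, 266.2], [371.0, 266.3]]
0.085 [[327.3, 267.6], [371.2, 267.7]]
0.19 [[312.6, 362.2], [384.9, 362.3]]
0.193 [[311.9, 366.7], [385.5, 366.9]]
```

Emit:
{"api": "arm_command", "payload": {
  "series": [
    [[-2,2,0,0,0,0,0.05],[-2,2,20,0,0,0,0.05],[-2,2,40,0,0,0,0.05],[-2,2,55,0,0,0,0.05],[-2,2,60,0,0,0,0.05]]
  ]
}}

```text
t: 26.4
position: [0.4589, -0.4564, 0.1078]
tool_rot: [0.004, 0.995, 0.096, 0.004]
contact_force: [-4.4, 15.7, 47.8]
finger_gap: 0.167
grasp_force: 30.0
```

Emit:
{"api": "arm_command", "payload": {
  "series": [
    [[0,0,4,0,0,0,0.05],[0,0,8,0,0,0,0.05],[0,0,8,0,0,0,0.05]]
  ]
}}

```text
t: 26.7
position: [0.4593, -0.4563, 0.1007]
tool_rot: [0.004, 0.995, 0.096, 0.004]
contact_force: [-3.1, 14.6, 40.5]
finger_gap: 0.169
grasp_force: 30.0
```

There is 40–48 N of resistance at TCP z of about 0.10, so the plaque may be riding on a batten or jamming. I'll back up and look.

Emit:
{"api": "arm_command", "payload": {
  "series": [
    [[0,0,-10,0,0,0,0.05],[0,0,-30,0,0,0,0.05],[0,0,-68,0,0,0,0.05],[0,0,-68,0,0,0,0.05]]
  ]
}}

```text
t: 27.1
position: [0.4579, -0.457, 0.1673]
tool_rot: [0.004, 0.995, 0.096, 0.003]
contact_force: [1.2, -0.0, -2.9]
finger_gap: 0.171
grasp_force: 30.0
```

Run:
```python
from m import *
s=read_state(); print(s['position'].round(4),s['finger_gap'],s['contact_force'].round(1),s['moment'].round(2))
w=snap('wrist'); pickle.dump(w,open('g2.pkl','wb')); im=w['pixels'].copy()
cv2.imwrite('pics/g2.png',cv2.resize(im[60:330,200:360,::-1],None,fx=2.2,fy=2.2,interpolation=cv2.INTER_CUBIC))
t=s['position'][:2]; Z=lambda P:((proj(w,P)-[200,60])*2.2).round(1).tolist()
for z in(.0825,.1): print(z,Z([[*(t+.03*rd-.008*rp),z],[*(t+.03*rd+.008*rp),z]]))
print(Z([[*(rc+a*rp+.05*rd),.057] for a in(.043,.073)]),Z([[*(t+.03*rd+a*rp),s['position'][2]+.033] for a in(-.008,.008)]))
```

```text
[ 0.4579 -0.457   0.1673] 0.17074283105575788 [ 1.2 -0.  -2.9] [-0.06 -0.   -0.02]
0.0825 [[149.8, 263.4], [192.0, 263.4]]
0.1 [[148.7, 272.7], [193.8, 272.6]]
[[125.2, 201.8], [199.1, 201.8]] [[137.8, 364.6], [211.1, 364.5]]
```

View pics/g2.png

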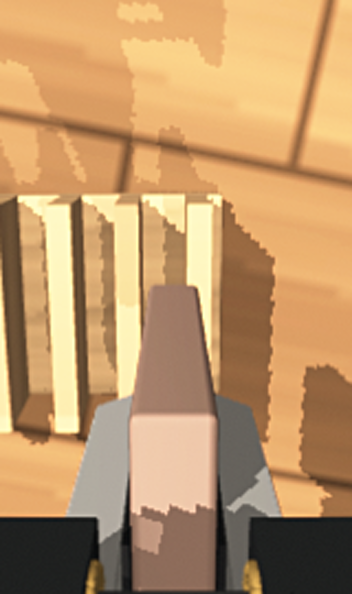

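The plaque was about 3 mm too far right (+tool y), caught the outer batten and slid up in the grip. Its bottom is now roughly 44 mm below the TCP. I'll shift −3 mm in tool y and read the settled pose.

Emit:
{"api": "arm_command", "payload": {
  "series": [
    [[0,-3,0,0,0,0,0.05],[0,-3,0,0,0,0,0.05],[0,-3,0,0,0,0,0.05],[0,-3,0,0,0,0,0.05]]
  ]
}}

```text
t: 27.55
position: [0.4556, -0.4519, 0.1595]
tool_rot: [-0.0, 0.995, 0.096, -0.0]
contact_force: [-0.6, 0.1, -3.1]
finger_gap: 0.17
grasp_force: 30.0
```

Run:
```python
from m import *
s=read_state(); print(s['position'].round(4),s['tool_rot'].round(4)); t=s['position']
w=snap('wrist'); im=w['pixels']; 
# plaque edges: lateral extent at bottom edge row & batten columns at far end, by gradients
for nm,P in(('plaque z-.044',[[*(t[:2]+.031*rd+a*rp),t[2]-.035] for a in(-.008,.008)]),('batten5,6 far',[[*(rc+a*rp+.045*rd),.057] for a in(.038,.048,.068,.078)])):
    u=proj(w,P); r=int(u[0,1].round()); print(nm,u.round(1).tolist()); g=cv2.cvtColor(im,cv2.COLOR_RGB2GRAY)[r].astype(int); x0=int(u[:,0].min())-10; print(r,x0,g[x0:x0+70].tolist())
M=cv2.cvtColor(im,cv2.COLOR_RGB2HSV); 
for r in range(170,215,6): print(r,M[r,255:300,0].tolist()[::3],im[r,255:300,2].tolist()[::3])
```

```text
[ 0.4556 -0.4519  0.1595] [-4.000e-04  9.954e-01  9.590e-02 -3.000e-04]
plaque z-.044 [[266.9, 191.7], [290.3, 191.7]]
192 256 [134, 129, 141, 233, 231, 229, 228, 228, 228, 230, 232, 205, 157, 137, 131, 133, 133, 133, 131, 130, 131, 131, 132, 130, 131, 129, 130, 128, 128, 129, 129, 131, 110, 75, 86, 146, 217, 246, 243, 242, 242, 242, 242, 242, 242, 243, 244, 222, 165, 164, 156, 117, 101, 102, 103, 103, 103, 103, 104, 103, 103, 103, 104, 104, 105, 105, 104, 104, 104, 104]
batten5,6 far [[258.1, 156.3], [269.5, 156.3], [292.5, 156.3], [303.9, 156.4]]
156 248 [145, 143, 140, 149, 149, 162, 237, 238, 237, 237, 233, 232, 233, 232, 232, 232, 232, 232, 232, 233, 237, 215, 97, 151, 186, 185, 183, 184, 185, 183, 181, 193, 237, 237, 231, 229, 228, 227, 227, 228, 228, 231, 233, 148, 188, 249, 247, 244, 244, 244, 244, 244, 244, 244, 246, 248, 210, 182, 186, 171, 118, 111, 111, 113, 109, 117, 150, 185, 187, 186]
170 [16, 16, 23, 23, 23, 14, 16, 16, 16, 16, 15, 16, 15, 27, 27] [83, 117, 167, 166, 168, 63, 119, 115, 119, 86, 85, 88, 87, 197, 195]
176 [16, 15, 23, 22, 23, 13, 16, 16, 16, 16, 16, 15,
[... 200 characters left out ...]
91, 88, 196, 193]
188 [15, 15, 22, 22, 23, 14, 15, 16, 16, 15, 15, 15, 15, 27, 26] [85, 88, 163, 163, 165, 86, 116, 115, 116, 84, 87, 86, 88, 194, 192]
194 [16, 15, 22, 22, 13, 10, 11, 11, 11, 11, 10, 10, 16, 26, 26] [85, 88, 163, 162, 123, 102, 104, 103, 103, 100, 100, 92, 90, 192, 190]
200 [15, 14, 22, 22, 10, 11, 11, 11, 10, 11, 11, 10, 14, 26, 26] [72, 73, 162, 162, 115, 103, 104, 103, 102, 100, 101, 101, 67, 192, 190]
206 [16, 15, 26, 28, 10, 11, 11, 11, 11, 10, 11, 10, 10, 26, 26] [80, 81, 191, 191, 111, 105, 105, 101, 100, 99, 101, 101, 59, 192, 189]
212 [16, 15, 26, 19, 11, 11, 11, 11, 11, 11, 11, 11, 9, 29, 26] [85, 84, 190, 150, 105, 104, 104, 102, 101, 101, 101, 100, 76, 191, 187]
```

Emit:
{"api": "arm_command", "payload": {
  "series": [
    [[1,2.2,0,0,0,0,0.05],[1,2.2,0,0,0,0,0.05],[1,2.2,20,0,0,0,0.05],[1,2.2,38,0,0,0,0.05],[1,2.2,38,0,0,0,0.05]]
  ]
}}

```text
t: 28.1
position: [0.4564, -0.4532, 0.1197]
tool_rot: [-0.002, 0.995, 0.096, -0.001]
contact_force: [-0.8, -0.2, -3.1]
finger_gap: 0.169
grasp_force: 30.0
```

Emit:
{"api": "arm_command", "payload": {
  "series": [
    [[0,0,0,0,0,0,0.05],[0,0,0,0,0,0,0.05]]
  ]
}}

```text
t: 28.3
position: [0.4575, -0.4544, 0.1235]
tool_rot: [0.001, 0.995, 0.096, 0.001]
contact_force: [-0.8, 0.3, -3.1]
finger_gap: 0.168
grasp_force: 30.0
```

Run:
```python
from m import *
s=read_state(); print(s['position'].round(4),s['tool_rot'].round(4),s['contact_force'].round(1)); t=s['position']
w=snap('wrist'); im=w['pixels']; 
b=proj(w,[[*(rc+a*rp+.045*rd),.057] for a in(.048,.068)]); p=proj(w,[[*(t[:2]+.031*rd+a*rp),t[2]-.04] for a in(-.008,.008)]); print(b.round(1).tolist(),p.round(1).tolist())
g=cv2.cvtColor(im,cv2.COLOR_RGB2GRAY).astype(int)
for r in (int(b[0,1])+2,int(p[0,1])-8,int(p[0,1])+10): print(r,g[r,245:315].tolist())
```

```text
[ 0.4575 -0.4544  0.1235] [7.000e-04 9.954e-01 9.590e-02 5.000e-04] [-0.8  0.3 -3.1]
[[264.4, 164.0], [290.5, 164.0]] [[267.0, 190.1], [290.0, 190.1]]
166 [152, 151, 148, 156, 165, 227, 233, 237, 234, 234, 233, 234, 233, 234, 233, 233, 234, 235, 238, 220, 93, 81, 138, 141, 136, 140, 184, 188, 186, 186, 186, 188, 186, 140, 142, 219, 238, 236, 235, 234, 233, 233, 235, 238, 154, 190, 249, 248, 245, 245, 245, 245, 245, 245, 245, 245, 246, 247, 243, 193, 188, 193, 176, 110, 113, 117, 117, 116, 115, 120]
182 [144, 136, 137, 138, 138, 132, 146, 238, 236, 233, 233, 232, 232, 232, 232, 232, 232, 232, 236, 243, 107, 65, 140, 144, 139, 144, 171, 189, 187, 187, 188, 189, 189, 166, 141, 140, 142, 143, 142, 142, 142, 144, 142, 124, 143, 195, 249, 247, 245, 245, 245, 245, 245, 245, 244, 245, 246, 247, 232, 190, 189, 189, 172, 102, 115, 119, 118, 118, 119, 118]
200 [184, 182, 140, 134, 134, 134, 136, 196, 235, 232, 231, 231, 230, 230, 230, 230, 230, 231, 234, 238, 135, 115, 153, 144, 136, 136, 135, 136, 136, 137, 134, 134, 134, 134, 133, 135, 134, 132, 132, 132, 131, 130, 132, 133, 112, 81, 121, 184, 190, 189, 182, 182, 182, 181, 188, 186, 193, 238, 200, 179, 182, 164, 120, 104, 105, 107, 106, 107, 108, 108]
```

Plaque centre (column 278) now agrees with slot centre (277.4), so I can lower in two steps.

Emit:
{"api": "arm_command", "payload": {
  "series": [
    [[0,-0.5,10,0,0,0,0.05],[0,-0.5,20,0,0,0,0.05],[0,-0.5,30,0,0,0,0.05],[0,-0.5,35,0,0,0,0.05],[0,-0.5,35,0,0,0,0.05]]
  ]
}}

```text
t: 28.85
position: [0.4568, -0.4532, 0.086]
tool_rot: [-0.001, 0.995, 0.096, -0.001]
contact_force: [-0.6, 0.1, -2.1]
finger_gap: 0.17
grasp_force: 30.0
```

Emit:
{"api": "arm_command", "payload": {
  "series": [
    [[0,0,8,0,0,0,0.05],[0,0,16,0,0,0,0.05],[0,0,21,0,0,0,0.05],[0,0,21,0,0,0,0.05]]
  ]
}}

```text
t: 29.25
position: [0.4568, -0.4532, 0.0652]
tool_rot: [-0.001, 0.995, 0.096, -0.0]
contact_force: [-1.4, -0.3, -4.1]
finger_gap: 0.169
grasp_force: 30.0
```

Emit:
{"api": "arm_command", "payload": {
  "series": [
    [[0,0,3,0,0,0,0.05],[0,0,3,0,0,0,0.3],[0,0,3,0,0,0,0.4],[0,0,3,0,0,0,0.4],[0,0,3,0,0,0,0.4]]
  ]
}}

```text
t: 29.75
position: [0.4572, -0.4537, 0.0636]
tool_rot: [0.0, 0.995, 0.096, 0.0]
contact_force: [-0.1, -0.1, -0.2]
finger_gap: 0.402
grasp_force: 0.0
```

Emit:
{"api": "arm_command", "payload": {
  "series": [
    [[0,0,-20,0,0,0,0.4],[0,0,-60,0,0,0,0.4],[0,0,-110,0,0,0,0.4],[0,0,-160,0,0,0,0.4],[0,0,-200,0,0,0,0.4]]
  ]
}}

```text
t: 30.25
position: [0.4571, -0.4535, 0.2668]
tool_rot: [0.001, 0.995, 0.096, 0.001]
contact_force: [-0.1, -0.1, -0.1]
finger_gap: 0.397
grasp_force: 0.0
```

Run:
```python
from m import *
s=read_state(); print(s['position'].round(4),s['tool_rot'].round(4),s['contact_force'].round(1))
w=snap('wrist'); c=snap('scene'); t=snap('top')
u=proj(c,[[*(rc+.058*rp),.06]])[0].astype(int); v=proj(t,[[*(rc+.03*rp),.06]])[0].astype(int); print(u,v)
cr=lambda im,u,a,b:cv2.resize(im[max(0,u[1]-b):u[1]+b,max(0,u[0]-a):u[0]+a,::-1],(260,260),interpolation=cv2.INTER_CUBIC)
cv2.imwrite('pics/i.png',np.hstack([cr(c['pixels'],u,45,45),cr(t['pixels'],v,45,45),cr(w['pixels'],(280,210),120,120)]))
```

```text
[ 0.4571 -0.4535  0.2668] [1.100e-03 9.954e-01 9.590e-02 8.000e-04] [-0.1 -0.1 -0.1]
[233 143] [451 256]
```

View pics/i.png

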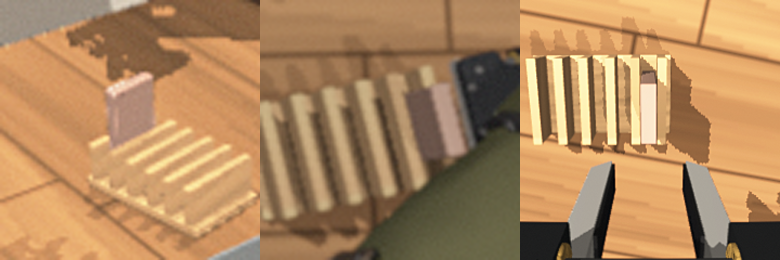

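The plaque stands upright in the end slot in all three crops (scene, top and wrist). The picture allowance is used up, so from here I'll check by numbers. First its position along the slot, then the approach to plaque A.

```bash
cat >> h.py <<'E'
gA2=np.array([.458,.3393,.0971])
E
python3 - <<'E'
from m import *
w=snap('wrist'); im=w['pixels']; hsv=cv2.cvtColor(im,cv2.COLOR_RGB2HSV)
u=proj(w,[[*(rc+.058*rp),.122]])[0]; print('pred',u.round(1))
x=int(u[0]); col=im[int(u[1])-45:int(u[1])+45,x]; print(int(u[1])-45,[tuple(int(v) for v in q) for q in col[::4]])
for r in(180,195,210): print(r,im[r,x-20:x+21:2].sum(1).tolist())
a,b=166.6,222
P=onplane(w,[(x,a),(x,b)],.122)[:,:2]; print('along',(P-rc)@rd,'across',(P-rc)@rp)
s=read_state(); print(s['position'].round(4))
E
```

```text
pred [277.4 196.9]
151 [(163, 123, 81), (145, 108, 74), (158, 122, 101), (158, 121, 102), (187, 142, 118), (251, 231, 204), (251, 231, 204), (252, 232, 205), (251, 232, 205), (251, 232, 203), (252, 232, 205), (252, 231, 205), (252, 232, 205), (252, 232, 205), (252, 232, 205), (252, 232, 205), (252, 232, 205), (252, 232, 205), (228, 177, 143), (239, 180, 114), (240, 184, 118), (171, 119, 73), (235, 173, 111)]
180 [361, 325, 515, 635, 632, 637, 542, 670, 689, 687, 689, 686, 686, 708, 312, 497, 492, 493, 494, 472, 459]
195 [359, 351, 488, 685, 678, 649, 533, 672, 687, 687, 688, 688, 690, 710, 283, 486, 479, 482, 481, 457, 418]
210 [451, 451, 470, 674, 667, 667, 675, 661, 687, 688, 688, 689, 690, 713, 253, 470, 465, 465, 463, 465, 356]
along [ 0.03147709 -0.02737317] across [0.0575291  0.05754209]
[ 0.4571 -0.4536  0.2637]
```

Plaque B stands centred in its slot (+2 mm along, 57.5 mm across against a nominal 58). Going back to the easel for plaque A.

Emit:
{"api": "arm_command", "payload": {
  "series": [
    [[2,-30,-20,0,0,-5,0.5],[4,-65,-40,0,0,-11,0.5],[6,-105,-40,0,0,-17,0.5],[8,-145,-40,0,0,-23,0.5],[10,-180,-40,0,0,-29.3,0.5]]
  ]
}}

```text
t: 30.95
position: [0.4317, -0.273, 0.3016]
tool_rot: [-0.001, 0.938, 0.347, -0.001]
contact_force: [0.6, 0.3, -0.2]
finger_gap: 0.501
grasp_force: 0.0
```

Emit:
{"api": "arm_command", "payload": {
  "series": [
    [[19,-30,0,0,0,-6,0.5],[38,-61,0,0,0,-12,0.5],[58,-91,0,0,0,-18,0.5],[77,-122,0,0,0,-24,0.5],[96.5,-152,0,0,0,-29.3,0.5]]
  ]
}}

```text
t: 31.45
position: [0.4069, -0.0951, 0.3017]
tool_rot: [-0.001, 0.82, 0.572, -0.001]
contact_force: [1.4, -0.7, 0.2]
finger_gap: 0.501
grasp_force: 0.0
```

Emit:
{"api": "arm_command", "payload": {
  "series": [
    [[32,-17,0,0,0,-6,0.5],[64,-34,0,0,0,-12,0.5],[95,-51,0,0,0,-18,0.5],[127,-68,0,0,0,-24,0.5],[159,-85,0,0,0,-29.3,0.5]]
  ]
}}

```text
t: 31.95
position: [0.3826, 0.0834, 0.3019]
tool_rot: [-0.001, 0.649, 0.761, -0.001]
contact_force: [-0.0, 0.3, -0.4]
finger_gap: 0.5
grasp_force: 0.0
```

Emit:
{"api": "arm_command", "payload": {
  "series": [
    [[36,1,0,0,0,-6,0.5],[72,2,0,0,0,-12,0.5],[108,3,0,0,0,-18,0.5],[144,3,0,0,0,-24,0.5],[180,3,0,0,0,-29.3,0.5]]
  ]
}}

```text
t: 32.45
position: [0.3577, 0.2616, 0.3017]
tool_rot: [-0.001, 0.435, 0.901, -0.001]
contact_force: [0.1, -0.7, -0.1]
finger_gap: 0.498
grasp_force: 0.0
```

Emit:
{"api": "arm_command", "payload": {
  "series": [
    [[0,0,0,-8,0,0,0.5],[0,0,0,-16,0,0,0.5],[0,0,0,-24,0,0,0.5],[0,0,0,-32,0,0,0.5],[0,0,0,-35,0,0,0.5]]
  ]
}}

```text
t: 32.95
position: [0.3575, 0.2596, 0.3013]
tool_rot: [0.132, 0.417, 0.857, 0.272]
contact_force: [-0.1, 0.3, 0.4]
finger_gap: 0.501
grasp_force: 0.0
```

Run:
```python
from m import *
s=read_state(); print(s['position'].round(4),s['qpos'].round(2))
print(delta(gA2+.05*U,Rp),delta(gA2,Rp))
```

```text
[0.3575 0.2596 0.3013] [ 0.48 -0.38  2.06  0.14  0.85 -0.25]
(array([  0.6, -12.5, 190.8]), array([ 0.1, -0.1,  0.1])) (array([  0.5, -12.7, 240.8]), array([ 0.1, -0.1,  0.1]))
```

Go to 55 mm above the grasp point, settle, and check the plaque's edge in the wrist image numerically.

Emit:
{"api": "arm_command", "payload": {
  "series": [
    [[0,-4,45,0,0,0,0.5],[0,-8,90,0,0,0,0.5],[0.5,-12.5,135,0,0,0,0.5],[0.5,-12.5,175,0,0,0,0.5],[0.5,-12.5,185,0,0,0,0.5]]
  ]
}}

```text
t: 33.45
position: [0.4325, 0.3195, 0.1392]
tool_rot: [0.129, 0.417, 0.859, 0.267]
contact_force: [0.4, -0.3, 0.6]
finger_gap: 0.499
grasp_force: 0.0
```

Emit:
{"api": "arm_command", "payload": {
  "series": [
    [[0,0,0,0,0,0,0.5],[0,0,0,0,0,0,0.5],[0,0,0,0,0,0,0.5]]
  ]
}}

```text
t: 33.75
position: [0.4336, 0.32, 0.1463]
tool_rot: [0.132, 0.416, 0.858, 0.271]
contact_force: [-1.2, 0.0, -0.3]
finger_gap: 0.501
grasp_force: 0.0
```

Run:
```python
from m import *
s=read_state(); print(s['position'].round(4),delta(gA2,Rp))
w=snap('wrist'); im=w['pixels']; top=gA2+.033*U
u=proj(w,[top,top+.008*N,top-.008*N,top+.03*Ey,top-.03*Ey]); print(u.round(1).tolist())
for dr in(-25,-12,0,12): r=int(u[0,1])+dr; print(r,int(u[0,0])-30,[''.join('%02x'%(v//1) for v in q) for q in im[r,int(u[0,0])-30:int(u[0,0])+31:2]])
```

```text
[0.4336 0.32   0.1463] (array([ 0.1, -2.9, 58.1]), array([ 0.1, -0.1,  0.2]))
[[273.3, 237.1], [285.1, 237.1], [261.5, 237.0], [273.2, 193.8], [273.4, 276.9]]
212 243 ['6f4529', '774a2e', '825031', 'd9b47c', 'd6b27b', 'd6b17a', 'd6b17a', 'dab47c', '9e7b67', 'daad93', 'd9ae91', 'daae93', 'dcb094', 'ddb295', 'deb195', 'dfb497', 'e0b397', 'e1b598', 'e2b399', 'feedce', 'eab27a', 'f4bf7d', 'f3bf7c', 'f5c480', 'f7c883', 'fad38b', 'fee59b', 'fad08a', 'f9ce88', 'f8c983', 'f9cd88']
225 243 ['6e4428', '72472b', '76472b', 'd9b47e', 'd6b17c', 'd7b17d', 'd6b17c', 'd8b27c', '8e6e5c', 'd4a88f', 'd8ab91', 'daad92', 'dcaf93', 'deb097', 'deb195', 'deb196', 'e0b297', 'e2b599', 'e1b296', 'fbe4c7', 'efba82', 'f9ce88', 'f9d088', 'f8cd87', 'f8ca85', 'fddd93', 'fee79f', 'fee8a1', 'fee49c', 'fde296', 'fddb93']
237 243 ['72472b', '72462b', '76492d', 'b88e5f', 'd8b67f', 'd7b37d', 'd6b37d', 'd9b57e', '907257', 'c29881', 'd8ab91', 'd7aa90', 'daad92', 'dbae93', 'ddb095', 'dfb097', 'deb196', 'e1b499', 'e1b398', 'f9dfc1', 'ebb280', 'fee89e', 'fee69e', 'fee8a2', 'fee69e', 'fde39b', 'fdde94', 'fcd990', 'fcd990', 'fcd990', 'fcdb92']
249 243 ['774a2e', '73492d', '76482c', '875b39', 'dbb780', 'd7b27c', 'd8b37d', 'dab57e', 'bb976a', 'b48b76', 'd4aa8f', 'd5aa90', 'd6aa90', 'd9ad94', 'dbae94', 'deb095', 'dfb196', 'e0b297', 'e0b297', 'f7d9bc', 'fee8a1', 'fde399', 'fde197', 'fcda92', 'fcda92', 'fcd891', 'fcda92', 'fdde93', 'fee49c', 'fde39a', 'fddf94']
```

Emit:
{"api": "arm_command", "payload": {
  "series": [
    [[0,-4.3,0,0,0,0,0.5],[0,-4.3,20,0,0,0,0.5],[0,-4.3,45,0,0,0,0.5],[0,-4.3,58,0,0,0,0.5],[0,-4.3,58,0,0,0,0.5]]
  ]
}}

```text
t: 34.3
position: [0.4567, 0.3382, 0.0935]
tool_rot: [0.131, 0.417, 0.858, 0.27]
contact_force: [-0.0, 0.8, -0.0]
finger_gap: 0.498
grasp_force: 0.0
```

Emit:
{"api": "arm_command", "payload": {
  "series": [
    [[0,0,0,0,0,0,0.05],[0,0,0,0,0,0,0.05],[0,0,0,0,0,0,0.05],[0,0,0,0,0,0,0.05],[0,0,0,0,0,0,0.05]]
  ],
  "force": 40
}}

```text
t: 34.8
position: [0.457, 0.3384, 0.0951]
tool_rot: [0.132, 0.416, 0.858, 0.271]
contact_force: [-4.9, -3.7, 6.8]
finger_gap: 0.168
grasp_force: 40.0
```

Emit:
{"api": "arm_command", "payload": {
  "series": [
    [[0,0,0,0,0,0,0.05],[0,0,-15,0,0,0,0.05],[0,0,-50,0,0,0,0.05],[0,0,-95,0,0,0,0.05],[0,0,-140,0,0,0,0.05]]
  ]
}}

```text
t: 35.3
position: [0.3925, 0.2878, 0.2094]
tool_rot: [0.131, 0.417, 0.858, 0.269]
contact_force: [0.1, -0.3, -2.5]
finger_gap: 0.167
grasp_force: 40.0
```

Emit:
{"api": "arm_command", "payload": {
  "series": [
    [[0,-10,-20,8,0,0,0.05],[0,-20,-40,16,0,0,0.05],[0,-30,-60,24,0,0,0.05],[0,-40,-70,32,0,0,0.05],[0,-40,-70,35,0,0,0.05]]
  ]
}}

```text
t: 35.8
position: [0.3363, 0.2434, 0.2443]
tool_rot: [-0.001, 0.437, 0.9, -0.002]
contact_force: [-0.4, -0.2, -3.5]
finger_gap: 0.163
grasp_force: 40.0
```

Run:
```python
from m import *
s=read_state(); p=s['position']; print(p.round(4),s['qpos'].round(2),s['finger_gap'],delta(p,f(128)))
tgt=rc-.058*rp+.0007*rp; d=(np.array([*tgt,.30])-p)/4; q=128
for i in range(4): print((f(q).inv().apply(d)*1000).round(1)); q-=(128-ra)/4
```

```text
[0.3363 0.2434 0.2443] [ 0.54 -0.04  1.81 -0.    1.37 -0.13] 0.16252844015194198 (array([0., 0., 0.]), array([-0.3,  0. ,  0.2]))
[-130.3  -70.2  -13.9]
[-148.     2.5  -13.9]
[-127.9   74.6  -13.9]
[-75.1 127.6 -13.9]
```

Emit:
{"api": "arm_command", "payload": {
  "series": [
    [[-26,-14,-20,0,0,6,0.05],[-52,-28,-40,0,0,12,0.05],[-78,-42,-56,0,0,18,0.05],[-104,-56,-56,0,0,24,0.05],[-130.3,-70.2,-56,0,0,29.3,0.05]]
  ]
}}

```text
t: 36.3
position: [0.3619, 0.0967, 0.2997]
tool_rot: [0.0, 0.652, 0.759, 0.0]
contact_force: [0.5, -0.2, -4.5]
finger_gap: 0.168
grasp_force: 40.0
```

Emit:
{"api": "arm_command", "payload": {
  "series": [
    [[-30,0.5,0,0,0,6,0.05],[-60,1,0,0,0,12,0.05],[-90,1.5,0,0,0,18,0.05],[-120,2,0,0,0,24,0.05],[-148,2.5,0,0,0,29.3,0.05]]
  ]
}}

```text
t: 36.8
position: [0.3872, -0.0493, 0.2993]
tool_rot: [-0.0, 0.822, 0.569, -0.0]
contact_force: [-0.7, -0.2, -4.4]
finger_gap: 0.169
grasp_force: 40.0
```

Emit:
{"api": "arm_command", "payload": {
  "series": [
    [[-26,15,0,0,0,6,0.05],[-52,30,0,0,0,12,0.05],[-78,45,0,0,0,18,0.05],[-104,60,0,0,0,24,0.05],[-128,74.6,0,0,0,29.3,0.05]]
  ]
}}

```text
t: 37.3
position: [0.4125, -0.1952, 0.2992]
tool_rot: [-0.0, 0.94, 0.342, -0.0]
contact_force: [0.1, 0.1, -2.9]
finger_gap: 0.171
grasp_force: 40.0
```

Emit:
{"api": "arm_command", "payload": {
  "series": [
    [[-15,25,0,0,0,6,0.05],[-30,50,0,0,0,12,0.05],[-45,75,0,0,0,18,0.05],[-60,102,0,0,0,24,0.05],[-75,127.6,0,0,0,29.3,0.05]]
  ]
}}

```text
t: 37.8
position: [0.438, -0.3409, 0.299]
tool_rot: [-0.0, 0.996, 0.094, -0.0]
contact_force: [0.3, 0.3, -3.8]
finger_gap: 0.172
grasp_force: 40.0
```

Emit:
{"api": "arm_command", "payload": {
  "series": [
    [[0,0,40,0,0,0,0.05],[0,0,85,0,0,0,0.05],[0,0,125,0,0,0,0.05],[0,0,145,0,0,0,0.05],[0,0,145,0,0,0,0.05]]
  ]
}}

```text
t: 38.3
position: [0.4368, -0.3387, 0.1514]
tool_rot: [-0.002, 0.995, 0.096, -0.002]
contact_force: [-0.9, 0.5, -3.0]
finger_gap: 0.167
grasp_force: 40.0
```

Emit:
{"api": "arm_command", "payload": {
  "series": [
    [[0,0,0,0,0,0,0.05],[0,0,0,0,0,0,0.05],[0,0,0,0,0,0,0.05]]
  ]
}}

```text
t: 38.6
position: [0.4385, -0.3401, 0.156]
tool_rot: [0.001, 0.995, 0.096, 0.001]
contact_force: [-0.3, 1.2, -3.0]
finger_gap: 0.165
grasp_force: 40.0
```

```bash
cat > slot.py <<'E'
from m import *
a0=-.058
s=read_state(); t=s['position']; print(t.round(4),s['tool_rot'].round(4),s['contact_force'].round(1)); print(delta([*(rc+(a0+.0007)*rp),.09],f(ra)))
w=snap('wrist'); im=w['pixels']; g=cv2.cvtColor(im,cv2.COLOR_RGB2GRAY).astype(int)
b=proj(w,[[*(rc+(a0+a)*rp+.043*rd),.057] for a in(-.01,.01)]); p=proj(w,[[*(t[:2]+.031*rd+a*rp),t[2]-.075] for a in(-.008,.008)]); q=proj(w,[[*(t[:2]+.031*rd+a*rp),t[2]+.034] for a in(-.008,.008)])
print('slot',b.round(1).tolist(),'plaque bottom',p.round(1).tolist(),'top',q.round(1).tolist())
for r in (int(b[0,1]),int(p[0,1])-8,int(p[0,1])+10,int(p[0,1])+25): print(r,g[r,245:315].tolist())
print(int(p[0,1])-16,im[int(p[0,1])-16:int(q[0,1])+16:2,278].sum(1).tolist())
E
python3 slot.py
```

```text
[ 0.4385 -0.3401  0.156 ] [8.000e-04 9.954e-01 9.590e-02 7.000e-04] [-0.3  1.2 -3. ]
(array([-2.6, -0.4, 66. ]), array([ 0.1, -0.1,  0.1]))
slot [[265.8, 164.3], [288.8, 164.4]] plaque bottom [[268.4, 180.4], [288.4, 180.5]] top [[262.0, 224.7], [295.6, 224.8]]
164 [179, 181, 173, 151, 158, 233, 237, 236, 235, 234, 233, 233, 232, 232, 232, 233, 233, 233, 233, 237, 243, 108, 83, 145, 146, 148, 193, 193, 191, 191, 193, 191, 168, 160, 149, 225, 241, 239, 238, 237, 237, 240, 214, 156, 238, 247, 245, 245, 244, 245, 244, 244, 244, 245, 247, 242, 197, 191, 193, 194, 193, 148, 152, 153, 164, 227, 229, 240, 239, 240]
172 [183, 183, 181, 155, 155, 203, 236, 235, 234, 233, 232, 232, 232, 232, 232, 232, 232, 232, 232, 235, 240, 140, 71, 142, 147, 142, 147, 189, 191, 190, 190, 191, 192, 146, 143, 145, 145, 146, 146, 146, 145, 144, 120, 155, 246, 247, 245, 244, 244, 244, 244, 244, 244, 245, 246, 232, 191, 189, 191, 193, 192, 149, 145, 146, 146, 146, 146, 147, 149, 147]
190 [181, 180, 157, 153, 151, 146, 227, 222, 219, 219, 230, 229, 229, 229, 229, 229, 229, 229, 229, 232, 235, 172, 110, 150, 143, 138, 138, 139, 137, 137, 136, 136, 136, 134, 134, 135, 135, 134, 134, 135, 134, 134, 134, 100, 93, 241, 249, 197, 182, 190, 234, 237, 248, 196, 184, 176, 174, 175, 177, 176, 135, 129, 132, 133, 134, 134, 134, 134, 135, 118]
205 [189, 189, 189, 166, 159, 164, 209, 230, 229, 228, 236, 236, 235, 227, 227, 228, 227, 228, 230, 233, 176, 151, 144, 138, 139, 139, 139, 140, 138, 138, 137, 137, 136, 137, 134, 135, 135, 135, 135, 134, 133, 134, 134, 135, 132, 101, 73, 140, 183, 181, 181, 180, 179, 179, 181, 177, 177, 178, 178, 176, 135, 128, 130, 133, 131, 132, 129, 133, 134, 88]
164 [453, 535, 481, 402, 412, 416, 540, 528, 401, 394, 399, 398, 399, 394, 397, 402, 395, 401, 398, 397, 397, 397, 400, 399, 400, 399, 402, 397, 402, 396, 481, 635, 621, 614, 615, 615, 614, 614]
```

Slot centre is at column 277.0 and plaque at 277.7 and 278, so a −0.7 mm correction, then lower in steps.

Emit:
{"api": "arm_command", "payload": {
  "series": [
    [[-3,-0.7,0,0,0,0,0.05],[-3,-0.7,0,0,0,0,0.05],[-3,-0.7,10,0,0,0,0.05],[-3,-0.7,20,0,0,0,0.05],[-3,-0.7,20,0,0,0,0.05]]
  ]
}}

```text
t: 39.15
position: [0.4343, -0.339, 0.1325]
tool_rot: [-0.001, 0.995, 0.096, -0.001]
contact_force: [-0.1, 0.6, -2.8]
finger_gap: 0.17
grasp_force: 40.0
```

Emit:
{"api": "arm_command", "payload": {
  "series": [
    [[0,0,4,0,0,0,0.05],[0,0,8,0,0,0,0.05],[0,0,12,0,0,0,0.05],[0,0,15,0,0,0,0.05],[0,0,15,0,0,0,0.05]]
  ]
}}

```text
t: 39.65
position: [0.4349, -0.3395, 0.1191]
tool_rot: [-0.0, 0.995, 0.096, -0.0]
contact_force: [0.2, -0.1, -3.0]
finger_gap: 0.169
grasp_force: 40.0
```

Emit:
{"api": "arm_command", "payload": {
  "series": [
    [[0,0,8,0,0,0,0.05],[0,0,16,0,0,0,0.05],[0,0,22,0,0,0,0.05],[0,0,27,0,0,0,0.05],[0,0,27,0,0,0,0.05]]
  ]
}}

```text
t: 40.15
position: [0.4347, -0.3394, 0.0917]
tool_rot: [-0.001, 0.995, 0.096, -0.0]
contact_force: [-0.5, -0.0, -3.2]
finger_gap: 0.168
grasp_force: 40.0
```

Emit:
{"api": "arm_command", "payload": {
  "series": [
    [[0,0,1,0,0,0,0.05],[0,0,1,0,0,0,0.3],[0,0,1,0,0,0,0.4],[0,0,1,0,0,0,0.4],[0,0,1,0,0,0,0.4]]
  ]
}}

```text
t: 40.65
position: [0.4351, -0.3397, 0.0919]
tool_rot: [0.0, 0.995, 0.096, 0.0]
contact_force: [0.2, -0.0, 0.5]
finger_gap: 0.399
grasp_force: 0.0
```

Emit:
{"api": "arm_command", "payload": {
  "series": [
    [[0,0,-20,0,0,0,0.4],[0,0,-60,0,0,0,0.4],[0,0,-110,0,0,0,0.4],[0,0,-160,0,0,0,0.4],[0,0,-185,0,0,0,0.4]]
  ]
}}

```text
t: 41.15
position: [0.4355, -0.34, 0.2814]
tool_rot: [0.002, 0.995, 0.096, 0.002]
contact_force: [0.1, -0.3, -0.4]
finger_gap: 0.404
grasp_force: 0.0
```

Run:
```python
from m import *
s=read_state(); print(s['position'].round(4))
w=snap('wrist'); im=w['pixels']
for a0 in(-.058,.058):
    u=proj(w,[[*(rc+a0*rp),.122]])[0]; x=int(round(u[0])); print('pred',u.round(1))
    y0=int(u[1])-45; d=im[y0:y0+90,x].sum(1); k=np.nonzero((im[y0:y0+90,x,2]>150)&(im[y0:y0+90,x,0]-im[y0:y0+90,x,2].astype(int)<75))[0]+y0
    print(k.min(),k.max(),len(k)); P=onplane(w,[(x,k.min()-.5),(x,k.max()+.5)],.122)[:,:2]; print('along',((P-rc)@rd).round(4))
    r=int(u[1]); print(im[r,x-20:x+21:2,2].tolist())
c=snap('top'); print('offcuts',[(np.round(b[0],0),b[3]) for b in blobs(c,(215,130,305,235))])
print(delta([*han,.26],f(1.5)))
```

```text
[ 0.4355 -0.34    0.2814]
pred [277.6 193.5]
165 216 52
along [ 0.0314 -0.026 ]
[112, 153, 169, 188, 189, 161, 98, 214, 210, 210, 210, 210, 213, 158, 109, 112, 112, 113, 109, 113, 83]
pred [384.  193.6]
148 218 67
along [ 0.0498 -0.0285]
[95, 96, 96, 97, 96, 96, 101, 209, 213, 210, 208, 207, 206, 169, 57, 62, 60, 60, 58, 69, 104]
offcuts [(array([256., 180.]), 6891.0)]
(array([  83.3, -372.1,   19.1]), array([ 0.3, -0.3,  9.5]))
```

Both plaques stand centred in their slots. Next the barrow: bring the tool over the handle with the jaws closing along the dock's x.

Emit:
{"api": "arm_command", "payload": {
  "series": [
    [[6,-25,0,0,0,-5.4,0.6],[11,-50,0,0,0,-10.8,0.6],[17,-75,0,0,0,-16.2,0.6],[22,-100,0,0,0,-21.6,0.6],[27.7,-124,0,0,0,-26.9,0.6]]
  ]
}}

```text
t: 41.75
position: [0.4381, -0.2115, 0.2756]
tool_rot: [-0.001, 0.945, 0.327, -0.0]
contact_force: [0.5, -0.8, -1.0]
finger_gap: 0.598
grasp_force: 0.0
```

Emit:
{"api": "arm_command", "payload": {
  "series": [
    [[16,-20,0,0,0,-5.4,0.6],[32,-40,0,0,0,-10.8,0.6],[48,-60,0,0,0,-16.2,0.6],[64,-80,0,0,0,-21.6,0.6],[81,-98,0,0,0,-26.9,0.6]]
  ]
}}

```text
t: 42.25
position: [0.4418, -0.0844, 0.2757]
tool_rot: [-0.0, 0.843, 0.538, -0.0]
contact_force: [-0.2, 0.3, -0.1]
finger_gap: 0.601
grasp_force: 0.0
```

Emit:
{"api": "arm_command", "payload": {
  "series": [
    [[23,-10,0,0,0,-5.4,0.6],[46,-20,0,0,0,-10.8,0.6],[70,-31,0,0,0,-16.2,0.6],[93,-41,0,0,0,-21.6,0.6],[116,-51,0,0,0,-26.9,0.6]]
  ]
}}

```text
t: 42.75
position: [0.4451, 0.0422, 0.2757]
tool_rot: [-0.0, 0.695, 0.719, -0.0]
contact_force: [1.0, 0.5, 0.1]
finger_gap: 0.6
grasp_force: 0.0
```

Emit:
{"api": "arm_command", "payload": {
  "series": [
    [[0,0,0,0,0,0,0.6],[0,0,0,0,0,0,0.6],[0,0,0,0,0,0,0.6]]
  ]
}}

```text
t: 43.05
position: [0.4453, 0.0405, 0.2762]
tool_rot: [-0.0, 0.697, 0.717, -0.0]
contact_force: [-0.6, 0.9, -0.4]
finger_gap: 0.601
grasp_force: 0.0
```

Run:
```python
from m import *
s=read_state(); print(s['position'].round(4),delta([*han,.136],f(91.5)))
w=snap('wrist'); im=w['pixels']; g=cv2.cvtColor(im,cv2.COLOR_RGB2GRAY).astype(int)
for dy in(.02,.035,.05):
    h=han+dy*ey; u=proj(w,[[*h,.155]])[0]; r=int(round(u[1])); x=int(u[0]); print(dy,u.round(1),x-30,g[r,x-30:x+31].tolist())
    m=np.nonzero(g[r,x-25:x+26]<70)[0]+x-25
    if len(m): 
        for z in(.145,.155,.165): P=onplane(w,[(m.min()-.5,r),(m.max()+.5,r)],z)[:,:2]; print(z,((P-han)@ex).round(4))
```

```text
[0.4453 0.0405 0.2762] (array([  0.3,   1.4, 140.2]), array([-0. ,  0. ,  0.1]))
0.02 [278.8 180.9] 248 [218, 219, 217, 216, 216, 215, 215, 213, 214, 213, 214, 215, 214, 215, 213, 213, 214, 213, 213, 214, 215, 221, 187, 52, 26, 38, 43, 47, 51, 53, 55, 58, 56, 55, 54, 51, 49, 44, 37, 60, 140, 139, 134, 132, 132, 131, 130, 130, 134, 136, 135, 134, 132, 131, 133, 133, 134, 134, 132, 130, 132]
0.145 [-0.0081  0.0085]
0.155 [-0.0079  0.0083]
0.165 [-0.0076  0.008 ]
0.035 [278.8 165.1] 248 [219, 219, 218, 217, 216, 215, 216, 216, 213, 213, 216, 215, 215, 215, 214, 214, 214, 214, 214, 214, 219, 222, 162, 44, 29, 40, 46, 46, 52, 52, 56, 55, 57, 55, 53, 51, 49, 40, 33, 95, 221, 217, 210, 209, 209, 208, 206, 209, 210, 212, 214, 212, 210, 208, 207, 208, 208, 211, 209, 206, 205]
0.145 [-0.008   0.0074]
0.155 [-0.0078  0.0072]
0.165 [-0.0075  0.007 ]
0.05 [278.8 149. ] 248 [219, 219, 219, 217, 216, 216, 216, 215, 215, 215, 215, 216, 216, 216, 215, 215, 216, 217, 215, 215, 219, 224, 148, 41, 30, 39, 44, 48, 52, 51, 55, 57, 58, 55, 52, 50, 50, 42, 33, 96, 223, 219, 214, 213, 210, 209, 208, 207, 209, 210, 213, 214, 211, 208, 208, 208, 209, 210, 210, 207, 206]
0.145 [-0.008   0.0073]
0.155 [-0.0077  0.0071]
0.165 [-0.0074  0.0068]
```

The bar is exactly where estimated and 16 mm thick at z = 0.155. Grip it and compute the arc.

Emit:
{"api": "arm_command", "payload": {
  "series": [
    [[0,1,45,0,0,0,0.6],[0,1,90,0,0,0,0.6],[0,1,130,0,0,0,0.6],[0,1,140,0,0,0,0.6],[0,1,140,0,0,0,0.6]]
  ]
}}

```text
t: 43.6
position: [0.4462, 0.0407, 0.1363]
tool_rot: [-0.001, 0.697, 0.717, -0.001]
contact_force: [-0.8, -0.2, 0.8]
finger_gap: 0.604
grasp_force: 0.0
```

Emit:
{"api": "arm_command", "payload": {
  "series": [
    [[0,0,0,0,0,0,0.05],[0,0,0,0,0,0,0.05],[0,0,0,0,0,0,0.05],[0,0,0,0,0,0,0.05],[0,0,0,0,0,0,0.05]]
  ],
  "force": 25
}}

```text
t: 44.1
position: [0.4466, 0.0412, 0.137]
tool_rot: [0.0, 0.696, 0.718, 0.0]
contact_force: [-1.2, 0.1, -0.9]
finger_gap: 0.211
grasp_force: 0.0
```

Run:
```python
import numpy as np
p=lambda a:np.array([-225*np.cos(a)+40*np.sin(a),40*np.cos(a)+225*np.sin(a)])
for k in range(5):
    print([tuple((p(.05*(5*k+i))-p(.25*k)).round(0)) for i in range(1,6)])
from h import *
s=read_state(); print(s['position'].round(4),s['finger_gap'],s['contact_force'].round(1))
```

```text
[(np.float64(2.0), np.float64(11.0)), (np.float64(5.0), np.float64(22.0)), (np.float64(9.0), np.float64(33.0)), (np.float64(12.0), np.float64(44.0)), (np.float64(17.0), np.float64(54.0))]
[(np.float64(5.0), np.float64(10.0)), (np.float64(10.0), np.float64(20.0)), (np.float64(16.0), np.float64(30.0)), (np.float64(23.0), np.float64(39.0)), (np.float64(30.0), np.float64(49.0))]
[(np.float64(7.0), np.float64(9.0)), (np.float64(15.0), np.float64(17.0)), (np.float64(23.0), np.float64(25.0)), (np.float64(32.0), np.float64(33.0)), (np.float64(41.0), np.float64(40.0))]
[(np.float64(9.0), np.float64(7.0)), (np.float64(19.0), np.float64(13.0)), (np.float64(29.0), np.float64(18.0)), (np.float64(39.0), np.float64(24.0)), (np.float64(49.0), np.float64(28.0))]
[(np.float64(11.0), np.float64(4.0)), (np.float64(21.0), np.float64(8.0)), (np.float64(33.0), np.float64(11.0)), (np.float64(44.0), np.float64(13.0)), (np.float64(55.0), np.float64(15.0))]
[0.4466 0.0412 0.137 ] 0.21121700015554848 [-1.2  0.1 -0.9]
```

Emit:
{"api": "arm_command", "payload": {
  "series": [
    [[0,0,0,0,0,0,0.05],[0,0,0,0,0,0,0.05],[0,2,-11,0,0,0,0.05],[0,5,-22,0,0,0,0.05],[0,9,-33,0,0,0,0.05]]
  ]
}}

```text
t: 44.6
position: [0.4537, 0.0414, 0.1698]
tool_rot: [-0.002, 0.696, 0.718, -0.002]
contact_force: [-15.8, -0.5, -2.1]
finger_gap: 0.161
grasp_force: 25.0
```

Emit:
{"api": "arm_command", "payload": {
  "series": [
    [[0,3,-11,0,0,0,0.05],[0,8,-21,0,0,0,0.05],[0,8,-21,0,0,0,0.05]]
  ]
}}

```text
t: 44.9
position: [0.462, 0.0417, 0.1919]
tool_rot: [-0.002, 0.696, 0.718, -0.002]
contact_force: [-20.0, -1.4, 3.5]
finger_gap: 0.162
grasp_force: 25.0
```

The arc is followed, but about 20 N of backward push means I'm roughly 2 mm too far forward. I'll take that out and go on.

Emit:
{"api": "arm_command", "payload": {
  "series": [
    [[0,3,-10,0,0,0,0.05],[0,8,-20,0,0,0,0.05],[0,14,-30,0,0,0,0.05],[0,20,-39,0,0,0,0.05],[0,27,-49,0,0,0,0.05]]
  ]
}}

```text
t: 45.4
position: [0.4903, 0.0426, 0.2409]
tool_rot: [-0.001, 0.696, 0.718, -0.0]
contact_force: [-5.7, 1.1, -2.7]
finger_gap: 0.162
grasp_force: 25.0
```

```bash
cat > arc.py <<'E'
from h import *
s=read_state(); p=s['position']; ax=han+.225*ex; r=np.array([(p[:2]-ax)@ex*1e3,(p[2]+.0188-.115)*1e3]); a=np.arctan2(40,-225)-np.arctan2(r[1],r[0]); print('r',r.round(1),np.hypot(*r).round(1),'phi',a.round(3),'F',s['contact_force'].round(1),s['finger_gap'])
q=lambda a:np.array([-225*np.cos(a)+40*np.sin(a),40*np.cos(a)+225*np.sin(a)])
E
python3 arc.py
```

```text
r [-181.3  144.7] 232.0 phi 0.498 F [-5.7  1.1 -2.7] 0.16214416919628802
```

Emit:
{"api": "arm_command", "payload": {
  "series": [
    [[0,7,-9,0,0,0,0.05],[0,15,-17,0,0,0,0.05],[0,23,-25,0,0,0,0.05],[0,32,-33,0,0,0,0.05],[0,41,-40,0,0,0,0.05]]
  ]
}}

```text
t: 45.9
position: [0.531, 0.0438, 0.283]
tool_rot: [-0.0, 0.696, 0.718, -0.0]
contact_force: [-14.7, -0.7, 12.7]
finger_gap: 0.161
grasp_force: 25.0
```

Emit:
{"api": "arm_command", "payload": {
  "series": [
    [[0,9,-7,0,0,0,0.05],[0,19,-12,0,0,0,0.05],[0,29,-17,0,0,0,0.05],[0,39,-22,0,0,0,0.05],[0,49,-26,0,0,0,0.05]]
  ]
}}

```text
t: 46.4
position: [0.5809, 0.0453, 0.3106]
tool_rot: [0.002, 0.696, 0.718, 0.002]
contact_force: [-13.3, 0.0, 22.2]
finger_gap: 0.158
grasp_force: 25.0
```

```bash
python3 arc.py
```

```text
r [-90.6 214.4] 232.8 phi 0.995 F [-13.3   0.   22.2] 0.15842154780426462
```

Emit:
{"api": "arm_command", "payload": {
  "series": [
    [[0,10,-6,0,0,0,0.05],[0,20,-10,0,0,0,0.05],[0,31,-13,0,0,0,0.05],[0,42,-15,0,0,0,0.05],[0,42,-15,0,0,0,0.05]]
  ]
}}

```text
t: 46.9
position: [0.6239, 0.0465, 0.3236]
tool_rot: [0.002, 0.696, 0.718, 0.002]
contact_force: [-2.5, 0.4, 9.3]
finger_gap: 0.159
grasp_force: 25.0
```

```bash
python3 arc.py
python3 - <<'E'
from m import *
for n in('top','scene'): c=snap(n,n+'_tip.png'); pickle.dump(c,open(n+'_tip.pkl','wb'))
c=pickle.load(open('top_tip.pkl','rb')); bx=han+.225*ex+.05*ex+.115*ex
print(proj(c,[[*(bx+a*ex+b*ey),.03] for a in(-.1,.1) for b in(-.12,.12)]).round(0).tolist())
for b in blobs(c,(200,65,315,165)): print(np.round(b[0],1),np.round(b[1],1),b[3],onplane(c,[b[0]],.03).round(3))
E
```

```text
r [-47.6 227.4] 232.4 phi 1.188 F [-2.5  0.4  9.3] 0.15913851215701436
[[306.0, 149.0], [213.0, 153.0], [302.0, 77.0], [212.0, 80.0]]
[248.4 155.4] [21.  56.3] 278.0 [[0.724 0.078 0.03 ]]
[287.1 146.4] [21.4 34.2] 431.5 [[ 0.747 -0.023  0.03 ]]
[276.5  71. ] [12. 75.] 194.5 [[0.957 0.002 0.03 ]]
```

Emit:
{"api": "arm_command", "payload": {
  "series": [
    [[0,3,0,0,0,0,0.05],[0,3,0,0,0,0,0.05],[0,3,0,0,0,0,0.05],[0,3,0,0,0,0,0.05],[0,3,0,0,0,0,0.05]]
  ]
}}

```text
t: 47.5
position: [0.6261, 0.0466, 0.3241]
tool_rot: [0.002, 0.696, 0.718, 0.002]
contact_force: [-2.8, -0.1, 10.3]
finger_gap: 0.157
grasp_force: 25.0
```

```bash
python3 arc.py
cat > box.py <<'E'
from m import *
bx=han+.225*ex+(.05+.012+.106)*ex
for n in('scene','top'):
    c=snap(n,n+'_tip2.png'); im=c['pixels']
    poly=proj(c,[[*(bx+a*ex+b*ey),.03] for a,b in((-.1,-.125),(.1,-.125),(.1,.125),(-.1,.125))]); m0=np.zeros(im.shape[:2],np.uint8); cv2.fillPoly(m0,[poly.round().astype(np.int32)],1)
    h=cv2.cvtColor(im,cv2.COLOR_RGB2HSV); m=((h[...,1]<80)&(h[...,2]>60)).astype(np.uint8)&m0
    k,l,st,ce=cv2.connectedComponentsWithStats(m)
    for i in range(1,k):
        if st[i,4]>40: print(n,ce[i].round(0),st[i,2:].tolist(),im[l==i].mean(0).round(0),onplane(c,[ce[i]],.03)[0].round(3))
E
python3 box.py
```

```text
r [-45.4 227.9] 232.4 phi 1.198 F [-2.8 -0.1 10.3] 0.15679540722534105
scene [218. 266.] [27, 26, 251] [246. 234. 178.] [ 0.793 -0.015  0.03 ]
scene [204. 287.] [27, 26, 443] [170. 158. 142.] [0.857 0.026 0.03 ]
scene [220. 301.] [28, 26, 466] [170. 158. 142.] [0.852 0.088 0.03 ]
top [261. 125.] [85, 54, 1536] [130. 125.  96.] [0.806 0.044 0.03 ]
top [224. 149.] [13, 8, 77] [118. 117. 114.] [0.744 0.142 0.03 ]
```

Two offcuts are clearly in the box and the third is hidden from these views. I'll lower the barrow along the reverse arc and then check.

Emit:
{"api": "arm_command", "payload": {
  "series": [
    [[0,-11,2,0,0,0,0.05],[0,-22,5,0,0,0,0.05],[0,-33,9,0,0,0,0.05],[0,-44,13,0,0,0,0.05],[0,-54,18,0,0,0,0.05]]
  ]
}}

```text
t: 48.1
position: [0.5719, 0.0449, 0.3048]
tool_rot: [0.001, 0.696, 0.718, 0.001]
contact_force: [-1.3, 0.7, 1.7]
finger_gap: 0.163
grasp_force: 25.0
```

Emit:
{"api": "arm_command", "payload": {
  "series": [
    [[0,-10,5,0,0,0,0.05],[0,-20,11,0,0,0,0.05],[0,-30,17,0,0,0,0.05],[0,-39,24,0,0,0,0.05],[0,-48,31,0,0,0,0.05]]
  ]
}}

```text
t: 48.6
position: [0.524, 0.0435, 0.2733]
tool_rot: [0.001, 0.696, 0.718, 0.001]
contact_force: [-0.4, 0.6, 1.1]
finger_gap: 0.16
grasp_force: 25.0
```

Emit:
{"api": "arm_command", "payload": {
  "series": [
    [[0,-9,7.5,0,0,0,0.05],[0,-17,15.5,0,0,0,0.05],[0,-25,24,0,0,0,0.05],[0,-32,32.5,0,0,0,0.05],[0,-39,41.5,0,0,0,0.05]]
  ]
}}

```text
t: 49.1
position: [0.4853, 0.0425, 0.2315]
tool_rot: [0.001, 0.696, 0.718, 0.001]
contact_force: [0.8, 1.9, -2.4]
finger_gap: 0.166
grasp_force: 25.0
```

Emit:
{"api": "arm_command", "payload": {
  "series": [
    [[0,-6.5,9.5,0,0,0,0.05],[0,-12.5,19,0,0,0,0.05],[0,-18,29,0,0,0,0.05],[0,-23,39.5,0,0,0,0.05],[0,-27.5,50,0,0,0,0.05]]
  ]
}}

```text
t: 49.6
position: [0.4568, 0.0416, 0.1795]
tool_rot: [0.0, 0.696, 0.718, 0.0]
contact_force: [4.4, 2.4, -4.1]
finger_gap: 0.16
grasp_force: 25.0
```

```bash
python3 arc.py; python3 box.py
```

```text
r [-214.8   83.3] 230.4 phi 0.194 F [ 4.4  2.4 -4.1] 0.15967287231436464
scene [218. 266.] [27, 25, 238] [246. 234. 177.] [ 0.793 -0.014  0.03 ]
scene [204. 287.] [27, 27, 445] [169. 157. 141.] [0.857 0.026 0.03 ]
scene [221. 301.] [41, 26, 498] [174. 162. 143.] [0.85 0.09 0.03]
top [268. 107.] [17, 22, 332] [139. 129. 117.] [0.856 0.025 0.03 ]
top [246. 110.] [13, 26, 292] [140. 131. 118.] [0.848 0.083 0.03 ]
top [263. 141.] [82, 27, 1372] [154. 147. 134.] [0.762 0.039 0.03 ]
top [245. 130.] [32, 4, 65] [199. 180. 139.] [0.794 0.086 0.03 ]
```

Emit:
{"api": "arm_command", "payload": {
  "series": [
    [[0,-4,10.5,0,0,0,0.05],[0,-7.5,21.5,0,0,0,0.05],[0,-10,32.5,0,0,0,0.05],[0,-12.5,43,0,0,0,0.05],[0,-12.5,43,0,0,0,0.05]]
  ]
}}

```text
t: 50.2
position: [0.4457, 0.0409, 0.1367]
tool_rot: [0.002, 0.697, 0.718, 0.001]
contact_force: [14.0, 1.5, -7.2]
finger_gap: 0.163
grasp_force: 25.0
```

```bash
python3 arc.py
python3 - <<'E'
from m import *
c=snap('top','t3.png'); im=c['pixels']; h=cv2.cvtColor(im,cv2.COLOR_RGB2HSV); o=cv2.imread('pics/top0.png')[:,:,::-1]; ho=cv2.cvtColor(np.ascontiguousarray(o),cv2.COLOR_RGB2HSV)
print('pink ref',o[193:198,391:396].reshape(-1,3).mean(0),ho[193:198,391:396].reshape(-1,3).mean(0))
m=((h[...,0]<11)|(h[...,0]>170))&(h[...,1]>30)&(h[...,1]<110)&(h[...,2]>90)
k,l,st,ce=cv2.connectedComponentsWithStats(m.astype(np.uint8))
for i in range(1,k):
    if st[i,4]>50: print(ce[i].round(0),st[i,2:].tolist(),im[l==i].mean(0).round(0))
E
```

```text
r [-225.9   40.5] 229.5 phi 0.001 F [14.   1.5 -7.2] 0.1634671411764746
pink ref [176.88 146.56 129.72] [ 10.72  68.   176.88]
[272. 134.] [11, 10, 84] [169. 139. 124.]
[466. 253.] [20, 26, 264] [133. 107.  95.]
[419. 262.] [17, 25, 219] [137. 111.  98.]
[ 17. 366.] [38, 90, 798] [175. 144. 128.]
[ 14. 342.] [16, 18, 84] [189. 157. 141.]
[ 29. 417.] [35, 8, 85] [100.  78.  68.]
```

Handle is back at rest (φ≈0). Release and retreat upward, then check the third offcut and the rest of the scene.

Emit:
{"api": "arm_command", "payload": {
  "series": [
    [[0,0,0,0,0,0,0.3],[0,0,0,0,0,0,0.5],[0,0,0,0,0,0,0.5],[0,0,0,0,0,0,0.5],[0,0,0,0,0,0,0.5]]
  ]
}}

```text
t: 50.75
position: [0.4443, 0.0411, 0.137]
tool_rot: [-0.0, 0.696, 0.718, -0.0]
contact_force: [-0.6, 0.5, -0.5]
finger_gap: 0.495
grasp_force: 0.0
```

Emit:
{"api": "arm_command", "payload": {
  "series": [
    [[0,0,-30,0,0,0,0.5],[0,0,-75,0,0,0,0.5],[0,-20,-120,0,0,0,0.5],[0,-60,-150,0,0,0,0.5],[0,-90,-150,0,0,0,0.5]]
  ]
}}

```text
t: 51.25
position: [0.354, 0.0384, 0.2905]
tool_rot: [0.002, 0.696, 0.718, 0.002]
contact_force: [-0.2, 1.4, 0.2]
finger_gap: 0.495
grasp_force: 0.0
```

Run:
```python
from m import *
s=read_state(); print(s['position'].round(3),s['contact_force'].round(1))
c=snap('top','t4.png'); im=c['pixels']; ax=han+.225*ex
print('lip px',proj(c,[[*(ax+.064*ex+b*ey),.143] for b in(-.08,0,.08)]).round(0).tolist())
h=cv2.cvtColor(im,cv2.COLOR_RGB2HSV); m=((h[...,0]<13)|(h[...,0]>170))&(h[...,1]>30)&(h[...,1]<100)&(h[...,2]>90); m=m.astype(np.uint8); m[:70]=0; m[240:]=0
k,l,st,ce=cv2.connectedComponentsWithStats(m)
for i in range(1,k):
    if st[i,4]>40: print(ce[i].round(0),st[i].tolist(),im[l==i].mean(0).round(0),onplane(c,[ce[i]],.03)[0].round(3))
# handle and pan emptiness: compare pan pixels
g=cv2.cvtColor(im,cv2.COLOR_RGB2GRAY).astype(int); mm=g[252:268,222:300]<60; ys,xs=np.nonzero(mm); p=np.polyfit(xs+222,ys+252,1)
for x in(xs.min()+222,xs.max()+222): print('bar',onplane(c,[(x,np.polyval(p,x))],.155).round(4))
o=cv2.imread('pics/top0.png')[:,:,::-1].astype(int); d=np.abs(o-im).sum(2); d=(cv2.blur(d.astype(np.float32),(3,3))>60).astype(np.uint8)
k,l,st,ce=cv2.connectedComponentsWithStats(d)
for i in range(1,k):
    if st[i,4]>60 and st[i,1]<330: print('diff',ce[i].round(0),st[i].tolist())
```

```text
[0.354 0.038 0.29 ] [-0.2  1.4  0.2]
lip px [[291.0, 137.0], [257.0, 138.0], [224.0, 140.0]]
[272. 133.] [266, 129, 13, 10, 116] [166. 137. 122.] [0.783 0.016 0.03 ]
[542. 194.] [522, 189, 38, 11, 44] [143. 122. 110.] [ 0.612 -0.685  0.03 ]
bar [[0.4453 0.1113 0.155 ]]
bar [[ 0.4474 -0.0298  0.155 ]]
diff [262. 114.] [240, 103, 46, 26, 944]
diff [277. 134.] [267, 129, 17, 9, 73]
diff [396. 202.] [382, 188, 28, 26, 349]
diff [355. 205.] [342, 192, 29, 26, 490]
diff [164. 234.] [148, 220, 33, 34, 307]
diff [161. 236.] [155, 231, 14, 12, 88]
diff [140. 253.] [125, 239, 28, 35, 307]
diff [477. 263.] [462, 240, 32, 48, 583]
diff [358. 260.] [343, 246, 32, 29, 557]
diff [136. 256.] [130, 251, 14, 12, 86]
diff [202. 262.] [185, 250, 35, 28, 549]
diff [385. 372.] [209, 250, 351, 170, 18383]
diff [429. 269.] [421, 250, 19, 32, 286]
diff [179. 281.] [162, 267, 35, 28, 532]
diff [286. 282.] [282, 276, 9, 16, 80]
diff [288. 308.] [280, 289, 12, 45, 210]
diff [262. 336.] [237, 295, 52, 60, 1497]
```

The pan is empty and the handle is at rest. All three stones are inside the box: two greys at x ≈ .85, and the pink one at x ≈ .78, partly under the lip in this view. The chisel and mallet show no change in the images.

```bash
python3 -c "
from bench import job_done; print(job_done())"
```

```text
the job is handed in; nothing more can be done
None
```

The job is handed in: two plaques stand in the rack, midway along their slots, and the three offcuts were tipped into the rubble box. The barrow is back on its legs, and the mallet, chisel and tin were not handled; the final image comparison confirmed only the mallet and chisel unmoved, as the arm hid the tin.

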